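# Hang the mill's guard door back on its sprung hinge pins

### The job

The mill's guard door has been washed and hangs on the drip-tray stand. Pinch the two red levers together to draw its sprung hinge pins, lift it off the stand, and hang it back on the mill: let it down gently between the mill's hinge lugs until you feel it seat, then let the levers go so that both pins spring fully home and the door hangs plumb. Do not lean or knock on the mill with it, and leave the other things on the bench where they are.

Things in the scene. Friction and masses are not known exactly. Their poses are not given: they have to be found in the camera images.
- door_grip (a point): Point midway between the door's two red levers at the height to pinch them, 34 mm above the hinge axis; y along the hinge, z up. Levers: 16 mm wide (x), 6 mm thick (y), from 6 to 52 mm above the hinge axis, outer faces 64 mm apart at rest and 31 mm apart with the pins fully drawn. Springs: 10 N a lever at rest, 21 N fully drawn.
- guard_door: The guard door, 0.27 kg, origin at the middle of its hinge axis, y along the hinge, z up. A steel hinge barrel 14 mm thick and 140 mm long, with a grey-framed clear panel 136 mm wide and 6 mm thick hanging to 120 mm below the axis. When hung, its axis lies 1 mm below the centre of the bores.
- pin_left (a joint): How far the 8 mm hinge pin at the door's +y end is drawn in: 0 = sprung fully out (home), 0.0165 m = fully drawn. At 0 it stands 17 mm out of the barrel's end; with the levers 42 mm apart over their outer faces it stands 6 mm out (0.011); fully drawn it is just inside the barrel.
- pin_right (a joint): The same for the pin at the door's -y end. If the levers are let go before the door has seated, the pins bear on the backs of the grooves with some 15 N each and jam there.
- stand_hinge (a point): Centre of the hinge bores on the stand (a steel drip tray 130 x 230 mm with two aluminium posts), 165 mm above the worktop; y along the hinge axis, x towards the back, z up. The two lugs on the posts have the same shape and spacing as those of the mill.
- mill_hinge (a point): Nominal centre of the mill's hinge bores, 178 mm above the worktop; y along the hinge, x to the back, z up. Two aluminium lugs, inner faces 144 mm apart, tops 28 mm above the bores. The lug plate is screwed on through upright slots: both lugs together sit anywhere up to 12 mm above or below this point, and only feeling for the grooves' floors tells where.
- mill: The mill: white housing 200 mm wide, 165 mm deep, 170 mm high, open chamber with rotor and sieve in its front, 22 mm behind the hinge axis; origin on the worktop under the hinge point. In each lug's inner face an upright groove 8 mm deep, 10 mm wide (22 mm at its flared top) runs down to a round floor, from where the 10 mm bore goes on outward. Pins standing 6 mm out ride down it and stop in line with the bore.
- vial: Glass sample vial with a black cap, 27 mm thick, 62 mm high, origin under its middle; stands in front of the mill. To be left alone.
- cup: Small aluminium pellet cup filled with grey sample, 38 mm wide, 10 mm high, in front of the mill. To be left alone.
- beaker: Glass beaker, 58 mm wide, 79 mm high, origin under its middle; stands behind the stand. To be left alone.

How it is judged:
By the outcome, as a careful person would: the job done as asked, in the order asked, and still so for the second after the job is handed in, with the robot touching nothing.
It also fails if it takes over 46 s, if anything falls off the work surface, if the arm or the gripper's body presses on something with over 40 N, if the wrist force passes 120 N, or if a joint passes its speed limit or range.

### The arm

A 6-joint arm with a two-finger parallel gripper is mounted at the origin on a cart in front of the work surface, level with it; the furniture and walls round the work are solid. World frame = base frame: x ahead of the robot, y to its left, z up, the work surface at z = 0. Lengths are in m, angles in rad, forces in N, time in s.
With the tool pointing down it reaches from about 0.35 to 0.975 m from the base axis. Payload 17.4 kg.
Tool frame: the origin (TCP) lies at the centre of the arm's flange, where the gripper is bolted on; the fingertips stand 173 mm ahead of it and the grasp point (between the pads) lies 155 mm ahead of it; y points along the fingers, x is the direction in which the jaws open and shut, and the axes are right-handed (so a half turn about y gives the same grasp; the last joint's range is limited). The gripper opens to 85 mm and grips with 20 to 120 N. Pads are 22 mm wide; open, the fingers measure 114 mm over their backs; the gripper's body (76 mm by 85 mm) begins 54 mm behind the grasp point. The pads swing forward as they close: fully open they stand 13 mm farther back than shut.
Start: joints at [1.072, 0.116, 1.442, -0, 1.584, -0.038], TCP at [0.3, 0.605, 0.405] pointing down, gripper open.
Joint ranges: [-2.83, 2.83], [-0.83, 2.19], [0.07, 2.5], [-1.14, 4.28], [0.01, 3], [-2.97, 2.97]. Speed limits (rad/s): [1.89, 1.89, 2.22, 3.14, 3.14, 3.14].

### API

Orientations are given as a unit quaternion [w, x, y, z].
In Python, from rig import manip gives the robot as it stands.
- The arm moves only by the tool play_rows, never from a script. Its argument "steps" is a list of rows, each an object of numbers: "x", "y", "z": the shift along the tool's x, y, z scaled (see below); "wx", "wy", "wz": the turn, a rotation vector about the tool's x, y, z scaled (see below); "fingers": the gripper's target within -1 to 1 (fully open at 1, half-way at 0, shut at -1). A call has 1 to 5 rows; each row shifts and turns the commanded pose from where the row before left it, along the tool's axes as they then stand; what a row does not reach is not made up. The controller multiplies each number of a shift by 25 cm and each number of a turn by pi rad. A row lasts 1/12 s, in which the tool goes at most 41.7 mm and 7.16 degrees, less where a joint would pass 70% of its speed; a pose out of reach is approached as far as the arm can. A call with a number of a shift or a turn outside -1 to 1 is refused whole. A call with a gripper value outside its range is refused whole. The fingers move at their own pace and stop on an object; "grip_force" is the grip in N (left out, the last holds). Time passes only in rows, so rows that do not move let the fingers close. It gives the time, the measured TCP pose, the force and the opening at its end, in the units of the state.
- manip.read_state(): the state, without advancing time (a new reading comes with each control period).
- manip.grab_frame(name): name is "scene" or "top" or "wrist"; returns the picture (384x512x3 uint8, red, green, blue); there is no depth.
- manip.get_calibration(name): a dict with "fov_y" (degrees; the focal length in pixels is half the picture's height over the tangent of half this angle, whatever the lens; pixels are square), "cx", "cy" (the principal point, pixels), "distortion" ([k1, k2, p1, p2, k3] as OpenCV has them; the pictures are not rectified), "xyz" and "rotation" of the camera in the world; the wrist camera has in their place "hand_eye" (4x4, takes a point from camera to tool coordinates, whose origin is the TCP and whose axes are the tool frame's). Camera axes: x right, y up, looking along -z (the intrinsics and any distortion apply to the point x, -y, -z); pixel columns grow to the right and rows downward; lengths in m; the calibration is good to about 2 mm. A picture is of the moment at which its call begins: read the wrist's pose just before it. get_calibration takes no time and is no camera call.
- manip.job_done(): hands the job in, once; it reports no verdict.
The state is a dict: "clock": time; "joint_pos": joint angles; "qd": joint speeds; "joint_efforts": joint torques, N m; "tool_pos": TCP position; "ee_rot": TCP orientation; "wrist_force": force on the tool from outside, world axes, zero at the start; "wrist_torque": the same for the moment, N m; "finger_gap": finger opening in m.
Only numpy, scipy, OpenCV 4.12 (cv2) and the standard library are available. Lean on these libraries where they do the work, as an engineer would, in place of code of your own. Each camera call takes 0.05 s, during which the arm holds its last target.

## Working session

There is one attempt and no reset: what is moved stays moved. The work goes in short steps, Python scripts to look and compute and a tool call to move; the robot and the scene stay as the last step left them, time stands still between calls to the robot, and variables do not carry over. Pictures are saved under pics/ and viewed, and the job is handed in when it is done.

Besides the shell and the picture viewer there is one more tool, called after "Call:" as name([rows], argument=value, ...), one row to a line, values as JSON. play_rows: Moves the arm, as the interface text tells. Shifts and turns lie within -1 to 1; 1 stands for 25 cm of shift or pi rad of turn. Its arguments: {"type":"object","properties":{"steps":{"type":"array","items":{"type":"object","properties":{"x":{"type":"number"},"y":{"type":"number"},"z":{"type":"number"},"wx":{"type":"number"},"wy":{"type":"number"},"wz":{"type":"number"},"fingers":{"type":"number"}}}},"grip_force":{"type":"number"}},"required":["steps"]}

```bash
ls; mkdir -p pics; python3 - <<'E'
from rig import manip
import cv2
s=manip.read_state(); print(s)
for n in ["scene","top","wrist"]:
    f=manip.grab_frame(n); cv2.imwrite(f"pics/{n}0.png",f[:,:,::-1]); print(n,manip.get_calibration(n))
print(manip.read_state()['clock'])
E
```

```text
pics
{'clock': 0.0, 'joint_pos': array([ 1.07219112e+00,  1.16517200e-01,  1.44225967e+00, -2.26380030e-05,
        1.58398801e+00, -3.78059729e-02]), 'qd': array([ 2.27501354e-05, -2.41930777e-04,  2.08317394e-04, -5.12291401e-04,
       -2.11209899e-03, -7.73162415e-04]), 'joint_efforts': array([ 1.77830108e-03, -7.31985140e+01, -6.32480907e+01,  1.39678536e-04,
        6.22284715e-03,  9.05755974e-05]), 'tool_pos': array([0.3001722 , 0.60460708, 0.40394447]), 'ee_rot': array([-0.60075898,  0.60118273,  0.37224787, -0.37296044]), 'wrist_force': array([-0.72462506,  0.84318836, -0.64922629]), 'wrist_torque': array([ 0.00958946,  0.02590655, -0.0093065 ]), 'finger_gap': 0.08518714379089573}
scene {'fov_y': 54.269908251897476, 'cx': 255.36791920332908, 'cy': 192.81745125162428, 'distortion': array([-0.11006533,  0.        ,  0.        ,  0.        ,  0.        ]), 'xyz': array([0.34546435, 0.47567459, 0.78734869]), 'rotation': array([-0.21214209, -0.0823767 ,  0.33275784,  0.91514044])}
top {'fov_y': 44.12457031945885, 'cx': 254.39445275790422, 'cy': 197.88371503940584, 'distortion': array([0.01383124, 0.        , 0.        , 0.        , 0.        ]), 'xyz': array([3.28685230e-01, 1.32585784e-03, 1.42517827e+00]), 'rotation': array([-0.69956449, -0.06548187,  0.07287745,  0.70782097])}
wrist {'fov_y': 71.0771327526188, 'cx': 253.40953241254843, 'cy': 191.5871531340731, 'distortion': array([-0.05571626,  0.        ,  0.        ,  0.        ,  0.        ]), 'hand_eye': array([[ 9.99999965e-01, -9.10812446e-05,  2.48692211e-04,
        -1.01712430e-03],
       [ 2.64763223e-04,  3.20264205e-01, -9.47328227e-01,
         3.05215446e-02],
       [ 6.63662061e-06,  9.47328259e-01,  3.20264218e-01,
         8.30074887e-02],
       [ 0.00000000e+00,  0.00000000e+00,  0.00000000e+00,
         1.00000000e+00]])}
0.15
```

View images.

View pics/scene0.png

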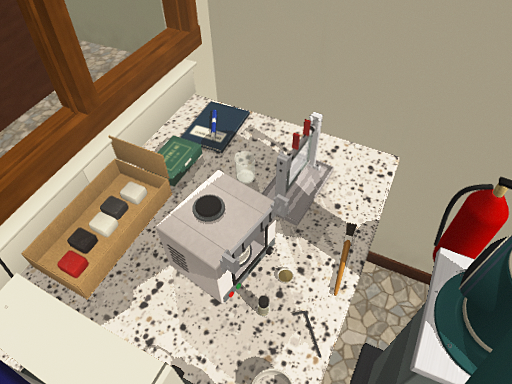

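View pics/top0.png

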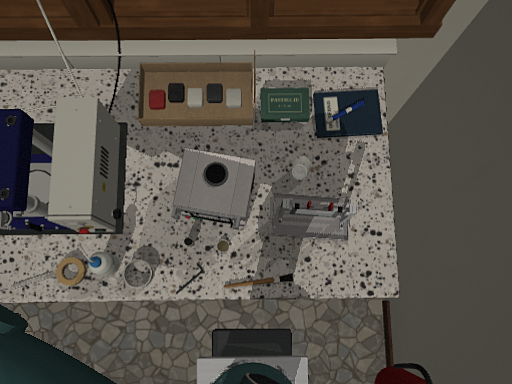

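View pics/wrist0.png

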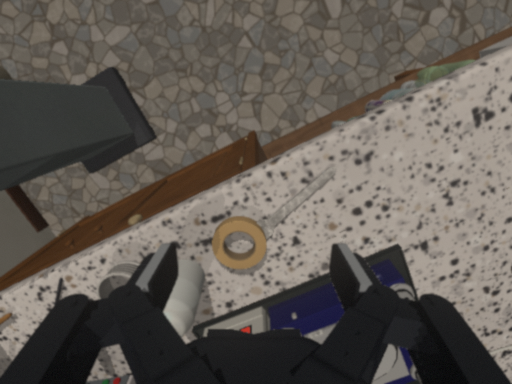

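```bash
cat > h.py <<'E'
import numpy as np, cv2
from rig import manip
from scipy.spatial.transform import Rotation as R
def Rq(q): return R.from_quat([q[1],q[2],q[3],q[0]]).as_matrix()
def intr(c):
    f=192/np.tan(np.radians(c['fov_y'])/2); return np.array([[f,0,c['cx']],[0,f,c['cy']],[0,0,1]]),np.array(c['distortion'])
def campose(n,st=None):
    c=manip.get_calibration(n)
    if n!='wrist': return np.array(c['xyz']),Rq(c['rotation']),c
    H=np.array(c['hand_eye']); Rt=Rq(st['ee_rot'])
    return st['tool_pos']+Rt@H[:3,3],Rt@H[:3,:3],c
def ray(n,px,st=None):
    p,Rm,c=campose(n,st);K,D=intr(c)
    u=cv2.undistortPoints(np.array([[px]],float),K,D)[0,0]
    d=Rm@np.array([u[0],-u[1],-1]); return p,d/np.linalg.norm(d)
def onz(n,px,z,st=None):
    p,d=ray(n,px,st); return p+d*(z-p[2])/d[2]
def tri(rs):
    A=0;b=0
    for p,d in rs:
        M=np.eye(3)-np.outer(d,d);A=A+M;b=b+M@p
    x=np.linalg.solve(A,b); return x,[np.linalg.norm((np.eye(3)-np.outer(d,d))@(x-p)) for p,d in rs]
def proj(n,X,st=None):
    p,Rm,c=campose(n,st);K,D=intr(c)
    v=Rm.T@(np.array(X)-p); v=np.array([v[0],-v[1],-v[2]])
    return cv2.projectPoints(v[None],np.zeros(3),np.zeros(3),K,D)[0][0,0]
E
python3 - <<'E'
import cv2
a=cv2.imread('pics/top0.png');cv2.imwrite('pics/top0z.png',cv2.resize(a[130:250,165:365],None,fx=4,fy=4,interpolation=cv2.INTER_CUBIC))
a=cv2.imread('pics/scene0.png');cv2.imwrite('pics/scene0z.png',cv2.resize(a[100:240,220:350],None,fx=4,fy=4,interpolation=cv2.INTER_CUBIC))
cv2.imwrite('pics/scene0m.png',cv2.resize(a[160:310,150:300],None,fx=4,fy=4,interpolation=cv2.INTER_CUBIC))
E
```

```text
(no output)
```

View pics/top0z.png

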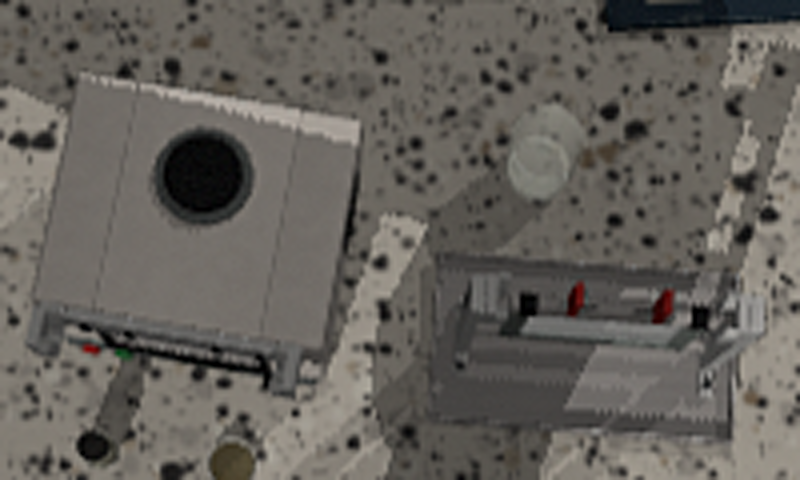

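View pics/scene0z.png

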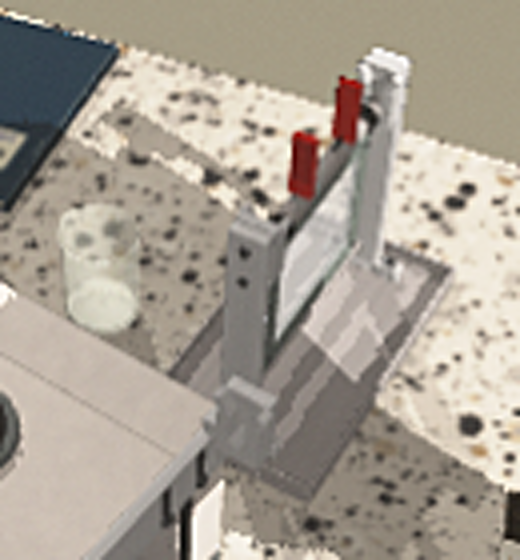

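View pics/scene0m.png

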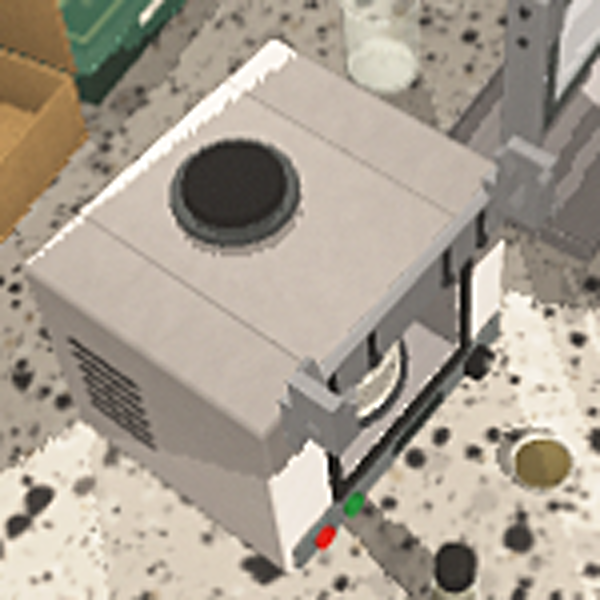

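```bash
python3 - <<'E'
from h import *
t=lambda x,y:(165+(x+.5)/4-.5,130+(y+.5)/4-.5)
s=lambda x,y:(220+(x+.5)/4-.5,100+(y+.5)/4-.5)
m=lambda x,y:(150+(x+.5)/4-.5,160+(y+.5)/4-.5)
for n,a,b in [('leverL top',t(581,285),s(304,134)),('leverR top',t(669,291),s(350,80))]:
    print(n,tri([ray('top',a),ray('scene',b)]))
print('stand lugs z.193',onz('top',t(490,295),.193),onz('top',t(750,313),.193))
print('mill lugs', onz('top',t(45,332),.19),onz('top',t(287,368),.19))
print('mill lug tri',tri([ray('top',t(45,325)),ray('scene',m(312,380))]),tri([ray('top',t(287,362)),ray('scene',m(528,155))]))
for nm,X in [('roof back L',(80,75)),('roof back R',(360,122)),]: print(nm,onz('top',t(*X),.17))
st=manip.read_state(); print(Rq(st['ee_rot']).round(3))
E
```

```text
leverL top (array([ 0.55997363, -0.15732846,  0.21408324]), [np.float64(0.00042491424393612226), np.float64(0.00042491424393609125)])
leverR top (array([ 0.55437866, -0.21453777,  0.2147604 ]), [np.float64(0.00044371431713161546), np.float64(0.0004437143171316912)])
stand lugs z.193 [ 0.55748442 -0.09964634  0.193     ] [ 0.54351357 -0.2712812   0.193     ]
mill lugs [0.53644584 0.19432568 0.19      ] [0.51066816 0.03499464 0.19      ]
mill lug tri (array([0.54175686, 0.19237268, 0.21114334]), [np.float64(0.004355869662124142), np.float64(0.004355869662124361)]) (array([0.51149446, 0.03440086, 0.21238856]), [np.float64(0.00021155735047864661), np.float64(0.00021155735047856804)])
roof back L [0.71885397 0.17689295 0.17      ]
roof back R [ 0.68344783 -0.0154249   0.17      ]
[[ 0.445 -0.    -0.896]
 [ 0.896 -0.001  0.445]
 [-0.001 -1.     0.   ]]
```

Call:
play_rows([
  {"y": -0.1, "wy": -0.039},
  {"y": -0.1, "wy": -0.039},
  {"y": -0.1, "wy": -0.039},
  {"x": -0.13},
  {"x": -0.13},
])

```text
invalid input
```

```bash
cat >> h.py <<'E'
def stat(tgt=None,yaw=None):
    st=manip.read_state(); Rt=Rq(st['ee_rot'])
    print('t',round(st['clock'],2),'pos',st['tool_pos'].round(4),'jaw deg',round(np.degrees(np.arctan2(Rt[1,0],Rt[0,0])),2),'y',Rt[:,1].round(3),'F',st['wrist_force'].round(1),'M',st['wrist_torque'].round(2),'gap',round(st['finger_gap'],4))
    if tgt is not None: print('units',(Rt.T@(np.array(tgt)-st['tool_pos'])/.25).round(4))
    return st
E
python3 - <<'E'
from h import *
s=stat([.47,-.187,.48]); print(s['joint_pos'].round(2))
E
```

```text
t 0.15 pos [0.3002 0.6046 0.4041] jaw deg 63.6 y [-0.    -0.001 -1.   ] F [-0.1  0.3  0.4] M [ 0.05 -0.02 -0.04] gap 0.0855
units [-2.5344 -0.3014 -2.0164]
[ 1.07  0.12  1.44  0.    1.58 -0.04]
```

Call:
play_rows([
  {"x": 0, "y": -0.1, "z": 0, "wx": 0, "wy": -0.039, "wz": 0, "fingers": 1},
  {"x": 0, "y": -0.1, "z": 0, "wx": 0, "wy": -0.039, "wz": 0, "fingers": 1},
  {"x": 0, "y": -0.1, "z": 0, "wx": 0, "wy": -0.039, "wz": 0, "fingers": 1},
  {"x": -0.13, "y": 0, "z": 0, "wx": 0, "wy": 0, "wz": 0, "fingers": 1},
  {"x": -0.13, "y": 0, "z": 0, "wx": 0, "wy": 0, "wz": 0, "fingers": 1},
], grip_force=60)

```text
clock: 0.57
tool_pos: [0.294, 0.5399, 0.4803]
ee_rot: [0.522, -0.522, -0.477, 0.476]
wrist_force: [1.0, 0.5, 0.1]
finger_gap: 0.0856
```

```bash
python3 - <<'E'
from h import *
s=stat([.47,-.187,.48]); print(s['joint_pos'].round(2))
E
```

```text
t 0.57 pos [0.294  0.5399 0.4803] jaw deg 84.77 y [ 0.     0.001 -1.   ] F [1.  0.5 0.1] M [-0.03 -0.   -0.  ] gap 0.0856
units [-2.8314e+00 -7.0000e-04 -9.6620e-01]
[ 1.03 -0.02  1.47  0.    1.7  -0.45]
```

Call:
play_rows([
  {"x": -0.139, "y": 0, "z": -0.074, "wx": 0, "wy": 0, "wz": 0, "fingers": 1},
  {"x": -0.139, "y": 0, "z": -0.074, "wx": 0, "wy": 0, "wz": 0, "fingers": 1},
  {"x": -0.139, "y": 0, "z": -0.074, "wx": 0, "wy": 0, "wz": 0, "fingers": 1},
  {"x": -0.139, "y": 0, "z": -0.074, "wx": 0, "wy": 0, "wz": 0, "fingers": 1},
  {"x": -0.139, "y": 0, "z": -0.074, "wx": 0, "wy": 0, "wz": 0, "fingers": 1},
])

```text
clock: 0.98
tool_pos: [0.3701, 0.3565, 0.4796]
ee_rot: [-0.523, 0.523, 0.476, -0.476]
wrist_force: [1.3, 0.2, -0.2]
finger_gap: 0.0852
```

Call:
play_rows([
  {"x": -0.139, "y": 0, "z": -0.074, "wx": 0, "wy": 0, "wz": 0, "fingers": 1},
  {"x": -0.139, "y": 0, "z": -0.074, "wx": 0, "wy": 0, "wz": 0, "fingers": 1},
  {"x": -0.139, "y": 0, "z": -0.074, "wx": 0, "wy": 0, "wz": 0, "fingers": 1},
  {"x": -0.139, "y": 0, "z": -0.074, "wx": 0, "wy": 0, "wz": 0, "fingers": 1},
  {"x": -0.139, "y": 0, "z": -0.074, "wx": 0, "wy": 0, "wz": 0, "fingers": 1},
])

```text
clock: 1.4
tool_pos: [0.446, 0.1747, 0.4797]
ee_rot: [-0.523, 0.523, 0.476, -0.476]
wrist_force: [-0.1, 0.8, -0.2]
finger_gap: 0.0857
```

```bash
python3 - <<'E'
from h import *
s=stat([.60,-.187,.48]); print(s['joint_pos'].round(2))
f=manip.grab_frame('wrist'); cv2.imwrite('pics/mw1.png',f[:,:,::-1])
E
```

```text
t 1.4 pos [0.446  0.1747 0.4797] jaw deg 84.67 y [ 0.  0. -1.] F [-0.1  0.8 -0.2] M [-0.02 -0.04 -0.02] gap 0.0857
units [-1.3835e+00 -1.1000e-03 -7.4770e-01]
[ 0.32 -0.33  1.73  0.    1.74 -1.16]
```

View pics/mw1.png

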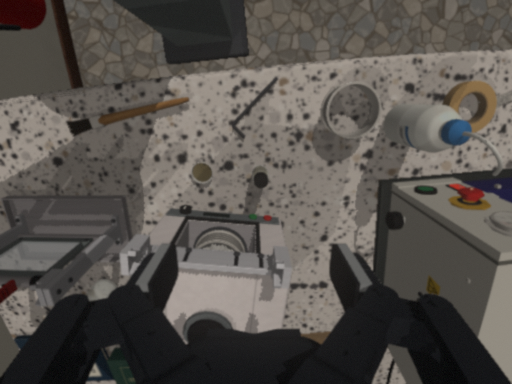

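Call:
play_rows([
  {"x": -0.139, "y": 0, "z": -0.074, "wx": 0, "wy": 0, "wz": 0, "fingers": 1},
  {"x": -0.139, "y": 0, "z": -0.074, "wx": 0, "wy": 0, "wz": 0, "fingers": 1},
  {"x": -0.139, "y": 0, "z": -0.074, "wx": 0, "wy": 0, "wz": 0, "fingers": 1},
  {"x": -0.139, "y": 0, "z": -0.074, "wx": 0, "wy": 0, "wz": 0, "fingers": 1},
  {"x": -0.139, "y": 0, "z": -0.074, "wx": 0, "wy": 0, "wz": 0, "fingers": 1},
])

```text
clock: 1.87
tool_pos: [0.5221, -0.0069, 0.4797]
ee_rot: [-0.523, 0.523, 0.476, -0.476]
wrist_force: [1.3, 0.5, 0.5]
finger_gap: 0.0853
```

Call:
play_rows([
  {"x": -0.139, "y": 0, "z": -0.074, "wx": 0, "wy": 0, "wz": 0, "fingers": 1},
  {"x": -0.139, "y": 0, "z": -0.074, "wx": 0, "wy": 0, "wz": 0, "fingers": 1},
  {"x": -0.139, "y": 0, "z": -0.074, "wx": 0, "wy": 0, "wz": 0, "fingers": 1},
  {"x": -0.139, "y": 0, "z": -0.074, "wx": 0, "wy": 0, "wz": 0, "fingers": 1},
  {"x": -0.139, "y": 0, "z": -0.074, "wx": 0, "wy": 0, "wz": 0, "fingers": 1},
])

```text
clock: 2.28
tool_pos: [0.5982, -0.1886, 0.4794]
ee_rot: [0.523, -0.523, -0.476, 0.476]
wrist_force: [0.2, 0.6, 0.2]
finger_gap: 0.086
```

```bash
python3 - <<'E'
from h import *
import pickle
s=stat([.60,-.187,.48]); print(s['joint_pos'].round(2))
f=manip.grab_frame('wrist'); cv2.imwrite('pics/sw1.png',f[:,:,::-1]); pickle.dump(s,open('sw1.pkl','wb'))
E
```

```text
t 2.28 pos [ 0.5982 -0.1886  0.4794] jaw deg 84.64 y [-0.  0. -1.] F [0.2 0.6 0.2] M [0.01 0.02 0.04] gap 0.086
units [ 0.007  -0.0023 -0.0067]
[-0.35  0.    1.44  0.    1.7  -1.82]
```

View pics/sw1.png

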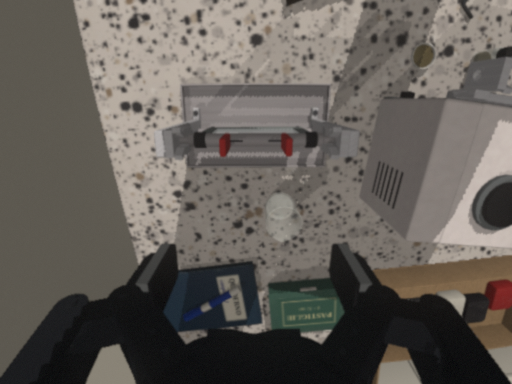

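Call:
play_rows([
  {"x": 0, "y": 0.08, "z": 0.07, "wx": 0, "wy": 0, "wz": 0, "fingers": 1},
  {"x": 0, "y": 0.08, "z": 0.07, "wx": 0, "wy": 0, "wz": 0, "fingers": 1},
  {"x": 0, "y": 0, "z": 0, "wx": 0, "wy": 0, "wz": 0, "fingers": 1},
])

```text
clock: 2.58
tool_pos: [0.5613, -0.1834, 0.4353]
ee_rot: [0.525, -0.521, -0.475, 0.477]
wrist_force: [-0.8, 0.5, -0.4]
finger_gap: 0.0852
```

```bash
python3 - <<'E'
from h import *
import pickle
s=stat()
f=manip.grab_frame('wrist'); cv2.imwrite('pics/sw2.png',f[:,:,::-1]); pickle.dump(s,open('sw2.pkl','wb'))
for n in ('sw1','sw2'):
    a=cv2.imread(f'pics/{n}.png')
    m=((a[:,:,2]>70)&(a[:,:,1]<45)&(a[:,:,0]<45)).astype('uint8')
    k,l,stt,c=cv2.connectedComponentsWithStats(m)
    for i in range(1,k):
        if stt[i,4]>30: print(n,stt[i],c[i])
    z=cv2.resize(a[80:230,140:380],None,fx=3,fy=3,interpolation=cv2.INTER_CUBIC); cv2.imwrite(f'pics/{n}z.png',z)
E
```

```text
t 2.58 pos [ 0.5613 -0.1834  0.4353] jaw deg 84.6 y [-0.005  0.002 -1.   ] F [-0.8  0.5 -0.4] M [ 0.03 -0.06 -0.04] gap 0.0852
sw1 [220 134   9  22 136] [223.32352941 144.82352941]
sw1 [282 134  10  21 174] [286.47126437 143.83908046]
sw1 [488 280  24  29 559] [501.06618962 294.45259392]
sw2 [282 183  13  33 222] [288.75675676 202.26576577]
sw2 [212 196   8  20 128] [215.4296875 205.859375 ]
sw2 [500 314  12  27 229] [507.         327.75982533]
```

View pics/sw1z.png

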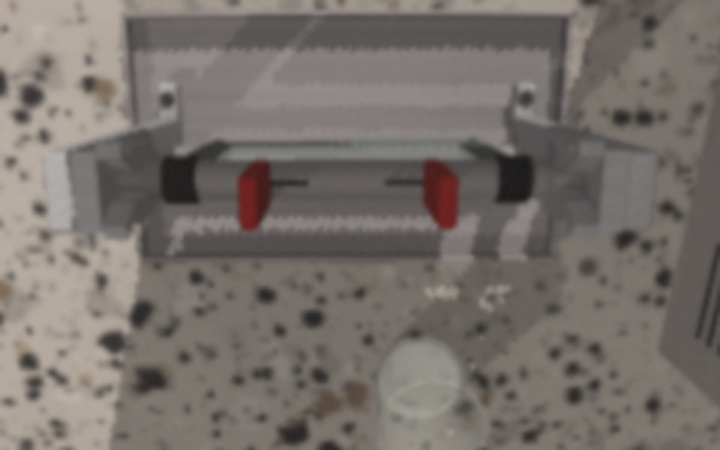

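View pics/sw2z.png

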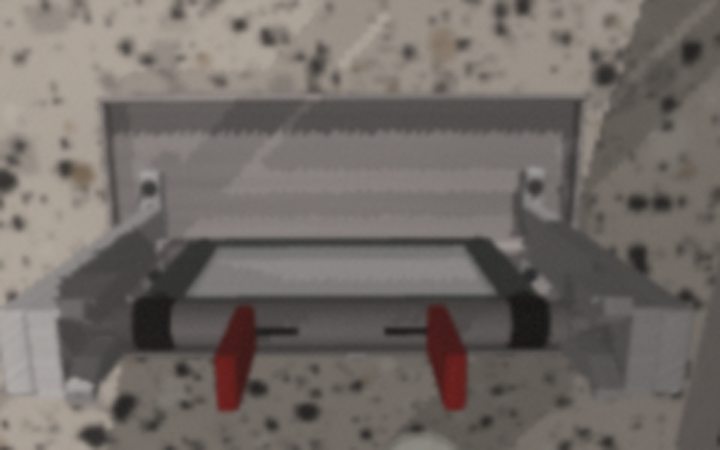

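```bash
python3 - <<'E'
from h import *
import pickle
s1=pickle.load(open('sw1.pkl','rb'));s2=pickle.load(open('sw2.pkl','rb'))
q=lambda x,y:(140+(x+.5)/3-.5,80+(y+.5)/3-.5)
def T(n,a,b):
    x,e=tri([ray('wrist',q(*a),s1),ray('wrist',q(*b),s2)]); print(n,x.round(4),np.round(e,4)); return x
L=T('R lever top',(247,201),(228,379)); r=T('L lever top',(449,200),(455,379)); print((L+r)/2,np.linalg.norm(L-r),np.degrees(np.arctan2(*(r-L)[:2])))
L=T('barrel -y end',(163,180),(134,323)); r=T('barrel +y end',(531,180),(549,320)); print((L+r)/2,np.linalg.norm(L-r),np.degrees(np.arctan2(*(r-L)[:2])))
L=T('lug -y front inner top',(72,152),(31,310)); 
L=T('lug - outer front',(48,152),(0,310)); r=T('lug + outer front',(652,152),(687,308))
print((L+r)/2,np.linalg.norm(L-r),np.degrees(np.arctan2(*(r-L)[:2])))
a=onz('wrist',q(228,379),.216,s2);b=onz('wrist',q(455,379),.216,s2);print((a+b)/2,np.degrees(np.arctan2(*(b-a)[:2])))
E
```

```text
R lever top [ 0.5505 -0.2124  0.2126] [0.0003 0.0003]
L lever top [ 0.5554 -0.1541  0.2144] [0.0002 0.0002]
[ 0.55294282 -0.18321377  0.21352871] 0.05852309513145841 4.755224881644655
barrel -y end [ 0.5474 -0.2478  0.1641] [0.0002 0.0002]
barrel +y end [ 0.5603 -0.1173  0.1595] [0.0004 0.0004]
[ 0.55384361 -0.18254546  0.16177079] 0.1311954129885675 5.610562246906186
lug -y front inner top [ 0.5329 -0.2684  0.1913] [0.0003 0.0003]
lug - outer front [ 0.5318 -0.2759  0.193 ] [0.0002 0.0002]
lug + outer front [ 0.5498 -0.0858  0.191 ] [0.0001 0.0001]
[ 0.54083712 -0.18082796  0.19200651] 0.19092891418841854 5.406151850247218
[ 0.5520114  -0.18296655  0.216     ] 5.416929217074757
```

Call:
play_rows([
  {"x": 0, "y": 0.09, "z": 0.035, "wx": 0, "wy": 0, "wz": 0, "fingers": 1},
  {"x": 0, "y": 0.09, "z": 0, "wx": 0, "wy": 0, "wz": 0, "fingers": 1},
  {"x": 0, "y": 0, "z": 0, "wx": 0, "wy": 0, "wz": 0, "fingers": 1},
  {"x": 0, "y": 0, "z": 0, "wx": 0, "wy": 0, "wz": 0, "fingers": 1},
])

```text
clock: 2.97
tool_pos: [0.5546, -0.1823, 0.3951]
ee_rot: [0.523, -0.523, -0.476, 0.476]
wrist_force: [-0.3, 0.1, 0.7]
finger_gap: 0.0853
```

```bash
python3 - <<'E'
from h import *
import pickle
s=stat([.5525,-.183,.353])
f=manip.grab_frame('wrist'); cv2.imwrite('pics/sw3.png',f[:,:,::-1]); pickle.dump(s,open('sw3.pkl','wb'))
E
```

```text
t 2.97 pos [ 0.5546 -0.1823  0.3951] jaw deg 84.67 y [-0.001  0.    -1.   ] F [-0.3  0.1  0.7] M [ 0.   -0.01 -0.  ] gap 0.0853
units [-0.0035  0.1685  0.0081]
```

View pics/sw3.png

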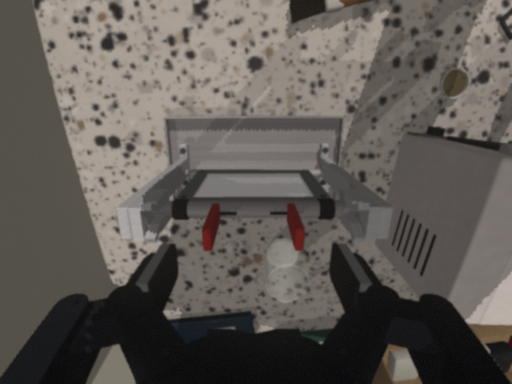

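Call:
play_rows([
  {"x": 0, "y": 0.056, "z": 0.008, "wx": 0, "wy": 0, "wz": 0, "fingers": 1},
  {"x": 0, "y": 0.056, "z": 0, "wx": 0, "wy": 0, "wz": 0, "fingers": 1},
  {"x": 0, "y": 0.056, "z": 0, "wx": 0, "wy": 0, "wz": 0, "fingers": 1},
  {"x": 0, "y": 0, "z": 0, "wx": 0, "wy": 0, "wz": 0, "fingers": 1},
  {"x": 0, "y": 0, "z": 0, "wx": 0, "wy": 0, "wz": 0, "fingers": 1},
])

```text
clock: 3.43
tool_pos: [0.5522, -0.1823, 0.3516]
ee_rot: [0.523, -0.522, -0.476, 0.476]
wrist_force: [0.5, 0.1, -0.8]
finger_gap: 0.0857
```

```bash
python3 - <<'E'
from h import *
s=stat([.5525,-.183,.353])
f=manip.grab_frame('wrist'); cv2.imwrite('pics/sw4.png',f[:,:,::-1])
E
```

```text
t 3.43 pos [ 0.5522 -0.1823  0.3516] jaw deg 84.66 y [-0.002  0.001 -1.   ] F [ 0.5  0.1 -0.8] M [ 0.02 -0.03 -0.  ] gap 0.0857
units [-0.0029 -0.0055 -0.0014]
```

View pics/sw4.png

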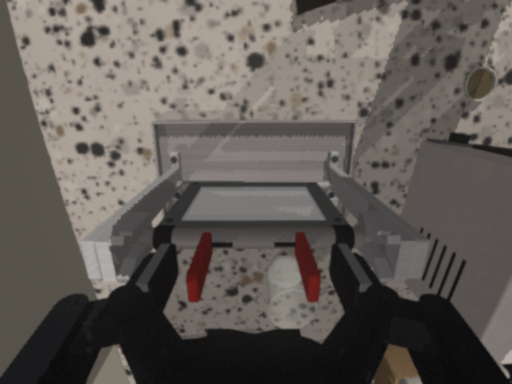

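Call:
play_rows([
  {"x": 0, "y": 0, "z": 0, "wx": 0, "wy": 0, "wz": 0, "fingers": -0.22},
  {"x": 0, "y": 0, "z": 0, "wx": 0, "wy": 0, "wz": 0, "fingers": -0.22},
  {"x": 0, "y": 0, "z": 0, "wx": 0, "wy": 0, "wz": 0, "fingers": -0.22},
  {"x": 0, "y": 0, "z": 0, "wx": 0, "wy": 0, "wz": 0, "fingers": -0.22},
  {"x": 0, "y": 0, "z": 0, "wx": 0, "wy": 0, "wz": 0, "fingers": -0.22},
], grip_force=60)

```text
clock: 3.9
tool_pos: [0.5524, -0.1824, 0.3558]
ee_rot: [-0.521, 0.524, 0.477, -0.476]
wrist_force: [0.9, 3.8, 8.6]
finger_gap: 0.0337
```

Call:
play_rows([
  {"x": 0, "y": 0, "z": 0, "wx": 0, "wy": 0, "wz": 0, "fingers": -0.22},
  {"x": 0, "y": 0, "z": 0, "wx": 0, "wy": 0, "wz": 0, "fingers": -0.22},
  {"x": 0, "y": 0, "z": 0, "wx": 0, "wy": 0, "wz": 0, "fingers": -0.22},
])

```text
clock: 4.15
tool_pos: [0.5525, -0.1821, 0.3547]
ee_rot: [-0.522, 0.524, 0.477, -0.476]
wrist_force: [1.0, 3.3, 9.8]
finger_gap: 0.0337
```

```bash
python3 - <<'E'
from h import *
s=stat()
f=manip.grab_frame('wrist'); cv2.imwrite('pics/sw5.png',f[:,:,::-1])
E
```

```text
t 4.15 pos [ 0.5525 -0.1821  0.3547] jaw deg 84.67 y [ 0.003 -0.001 -1.   ] F [1.  3.3 9.8] M [-0.07 -0.01 -0.02] gap 0.0337
```

View pics/sw5.png

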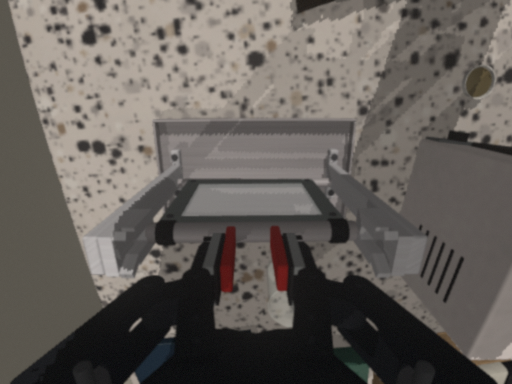

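Call:
play_rows([
  {"x": 0, "y": -0.004, "z": 0, "wx": 0, "wy": 0, "wz": 0, "fingers": -0.28},
  {"x": 0, "y": -0.004, "z": 0, "wx": 0, "wy": 0, "wz": 0, "fingers": -0.28},
  {"x": 0, "y": -0.004, "z": 0, "wx": 0, "wy": 0, "wz": 0, "fingers": -0.28},
])

```text
clock: 4.45
tool_pos: [0.5522, -0.1823, 0.3556]
ee_rot: [0.523, -0.523, -0.476, 0.476]
wrist_force: [1.3, 0.5, -3.1]
finger_gap: 0.0313
```

```bash
python3 - <<'E'
from h import *
s=stat()
E
```

```text
t 4.45 pos [ 0.5522 -0.1823  0.3556] jaw deg 84.66 y [-0.  0. -1.] F [ 1.3  0.5 -3.1] M [ 0.18 -0.07  0.02] gap 0.0313
```

Call:
play_rows([
  {"x": 0, "y": -0.02, "z": 0, "wx": 0, "wy": 0, "wz": 0, "fingers": -0.28},
  {"x": 0, "y": -0.02, "z": 0, "wx": 0, "wy": 0, "wz": 0, "fingers": -0.28},
  {"x": 0, "y": -0.03, "z": 0, "wx": 0, "wy": 0, "wz": 0, "fingers": -0.28},
  {"x": 0, "y": 0, "z": 0, "wx": 0, "wy": 0, "wz": 0, "fingers": -0.28},
])

```text
clock: 4.78
tool_pos: [0.5524, -0.1824, 0.3753]
ee_rot: [-0.522, 0.523, 0.476, -0.476]
wrist_force: [0.8, -0.0, -2.1]
finger_gap: 0.0315
```

```bash
python3 - <<'E'
from h import *
s=stat()
f=manip.grab_frame('wrist'); cv2.imwrite('pics/sw6.png',f[:,:,::-1])
E
```

```text
t 4.78 pos [ 0.5524 -0.1824  0.3753] jaw deg 84.66 y [ 0.002 -0.001 -1.   ] F [ 0.8 -0.  -2.1] M [ 0.03 -0.06 -0.  ] gap 0.0315
```

View pics/sw6.png

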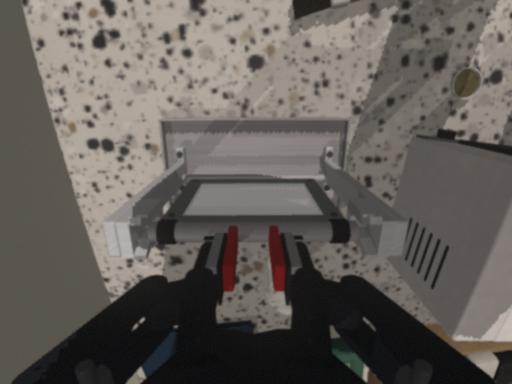

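Call:
play_rows([
  {"x": 0, "y": -0.06, "z": 0, "wx": 0, "wy": 0, "wz": 0, "fingers": -0.28},
  {"x": 0, "y": -0.1, "z": 0, "wx": 0, "wy": 0, "wz": 0, "fingers": -0.28},
  {"x": 0, "y": -0.1, "z": 0, "wx": 0, "wy": 0, "wz": 0, "fingers": -0.28},
  {"x": 0, "y": -0.1, "z": 0, "wx": 0, "wy": 0, "wz": 0, "fingers": -0.28},
  {"x": 0, "y": -0.1, "z": 0, "wx": 0, "wy": 0, "wz": 0, "fingers": -0.28},
])

```text
clock: 5.25
tool_pos: [0.5519, -0.1822, 0.4904]
ee_rot: [-0.523, 0.523, 0.476, -0.476]
wrist_force: [1.0, -0.1, -2.6]
finger_gap: 0.0308
```

Call:
play_rows([
  {"x": 0, "y": -0.1, "z": 0, "wx": 0, "wy": 0, "wz": 0, "fingers": -0.28},
  {"x": 0, "y": -0.1, "z": 0, "wx": 0, "wy": 0, "wz": 0, "fingers": -0.28},
  {"x": 0, "y": -0.06, "z": 0, "wx": 0, "wy": 0, "wz": 0, "fingers": -0.28},
  {"x": 0, "y": 0, "z": 0, "wx": 0, "wy": 0, "wz": 0, "fingers": -0.28},
])

```text
clock: 5.58
tool_pos: [0.5516, -0.182, 0.5578]
ee_rot: [-0.521, 0.524, 0.477, -0.475]
wrist_force: [-0.8, -0.1, -2.3]
finger_gap: 0.0308
```

```bash
python3 - <<'E'
from h import *
s=stat([.50,.115,.56])
f=manip.grab_frame('wrist'); cv2.imwrite('pics/sw7.png',f[:,:,::-1])
E
```

```text
t 5.58 pos [ 0.5516 -0.182   0.5578] jaw deg 84.66 y [ 0.005 -0.002 -1.   ] F [-0.8 -0.1 -2.3] M [-0.01  0.03 -0.  ] gap 0.0308
units [ 1.1637 -0.0119  0.316 ]
```

View pics/sw7.png

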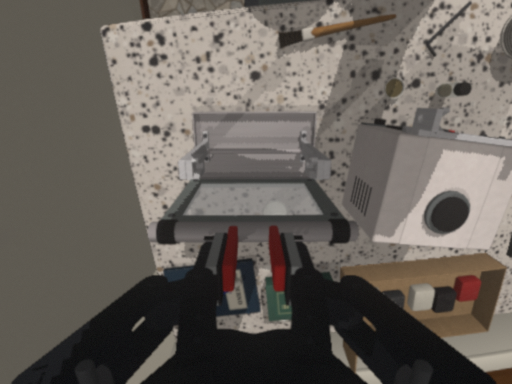

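Call:
play_rows([
  {"x": 0.05, "y": 0, "z": 0.013, "wx": 0, "wy": 0, "wz": 0, "fingers": -0.28},
  {"x": 0.097, "y": 0, "z": 0.026, "wx": 0, "wy": 0, "wz": 0, "fingers": -0.28},
  {"x": 0.097, "y": 0, "z": 0.026, "wx": 0, "wy": 0, "wz": 0, "fingers": -0.28},
  {"x": 0.097, "y": 0, "z": 0.026, "wx": 0, "wy": 0, "wz": 0, "fingers": -0.28},
  {"x": 0.097, "y": 0, "z": 0.026, "wx": 0, "wy": 0, "wz": 0, "fingers": -0.28},
])

```text
clock: 6.05
tool_pos: [0.5329, -0.0691, 0.5516]
ee_rot: [0.523, -0.522, -0.476, 0.477]
wrist_force: [0.3, 0.0, -2.9]
finger_gap: 0.0311
```

Call:
play_rows([
  {"x": 0.097, "y": 0, "z": 0.026, "wx": 0, "wy": 0, "wz": 0, "fingers": -0.28},
  {"x": 0.097, "y": 0, "z": 0.026, "wx": 0, "wy": 0, "wz": 0, "fingers": -0.28},
  {"x": 0.097, "y": 0, "z": 0.026, "wx": 0, "wy": 0, "wz": 0, "fingers": -0.28},
  {"x": 0.097, "y": 0, "z": 0.026, "wx": 0, "wy": 0, "wz": 0, "fingers": -0.28},
  {"x": 0.097, "y": 0, "z": 0.026, "wx": 0, "wy": 0, "wz": 0, "fingers": -0.28},
])

```text
clock: 6.47
tool_pos: [0.5116, 0.0548, 0.5517]
ee_rot: [0.523, -0.522, -0.476, 0.477]
wrist_force: [0.8, 0.5, -3.2]
finger_gap: 0.0311
```

Call:
play_rows([
  {"x": 0.097, "y": 0, "z": 0.026, "wx": 0, "wy": 0, "wz": 0, "fingers": -0.28},
  {"x": 0.097, "y": 0, "z": 0.026, "wx": 0, "wy": 0, "wz": 0, "fingers": -0.28},
  {"x": 0.05, "y": 0, "z": 0.013, "wx": 0, "wy": 0.011, "wz": 0, "fingers": -0.28},
  {"x": 0, "y": 0, "z": 0, "wx": 0, "wy": 0.011, "wz": 0, "fingers": -0.28},
  {"x": 0, "y": 0, "z": 0, "wx": 0, "wy": 0, "wz": 0, "fingers": -0.28},
])

```text
clock: 6.88
tool_pos: [0.5014, 0.1166, 0.5517]
ee_rot: [0.539, -0.539, -0.457, 0.458]
wrist_force: [0.0, 0.6, -2.4]
finger_gap: 0.0312
```

```bash
python3 - <<'E'
from h import *
import pickle
s=stat(); pickle.dump(s,open('mw2.pkl','wb'))
f=manip.grab_frame('wrist'); cv2.imwrite('pics/mw2.png',f[:,:,::-1])
E
```

```text
t 6.88 pos [0.5014 0.1166 0.5517] jaw deg 80.7 y [-0.002 -0.    -1.   ] F [ 0.   0.6 -2.4] M [ 0.04 -0.02 -0.03] gap 0.0312
```

View pics/mw2.png

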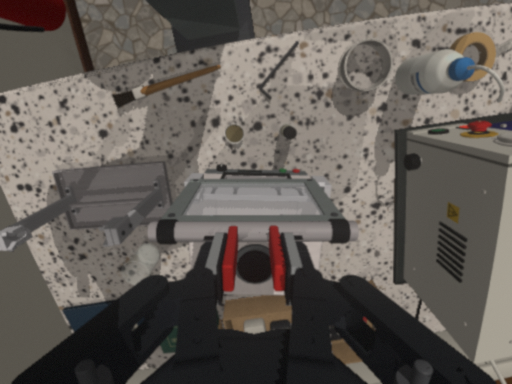

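Call:
play_rows([
  {"x": 0, "y": 0, "z": -0.08, "wx": 0, "wy": 0, "wz": 0, "fingers": -0.28},
  {"x": 0, "y": 0, "z": -0.12, "wx": 0, "wy": 0, "wz": 0, "fingers": -0.28},
  {"x": 0, "y": 0, "z": -0.1, "wx": 0, "wy": 0, "wz": 0, "fingers": -0.28},
  {"x": 0, "y": 0, "z": 0, "wx": 0, "wy": 0, "wz": 0, "fingers": -0.28},
])

```text
clock: 7.27
tool_pos: [0.579, 0.1023, 0.5506]
ee_rot: [0.539, -0.539, -0.457, 0.459]
wrist_force: [0.2, -0.7, -3.1]
finger_gap: 0.0313
```

```bash
python3 - <<'E'
from h import *
import pickle
s=stat(); pickle.dump(s,open('mw3.pkl','wb'))
f=manip.grab_frame('wrist'); cv2.imwrite('pics/mw3.png',f[:,:,::-1])
for n,(x,y,w,h) in {'mw3':(150,70,200,140),'mw1':(110,180,200,140)}.items():
    a=cv2.imread(f'pics/{n}.png'); cv2.imwrite(f'pics/{n}z.png',cv2.resize(a[y:y+h,x:x+w],None,fx=4,fy=4,interpolation=cv2.INTER_CUBIC))
E
```

```text
t 7.27 pos [0.579  0.1023 0.5506] jaw deg 80.68 y [-0.003 -0.001 -1.   ] F [ 0.2 -0.7 -3.1] M [-0.01 -0.02  0.05] gap 0.0313
```

View pics/mw3.png

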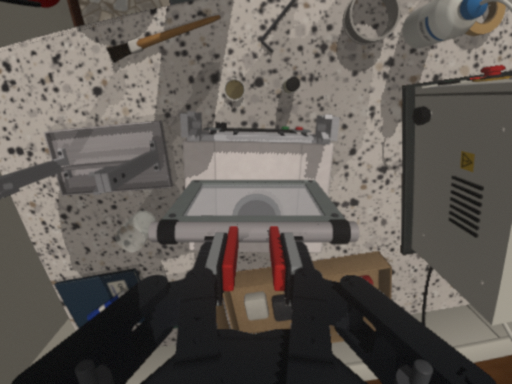

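View pics/mw3z.png

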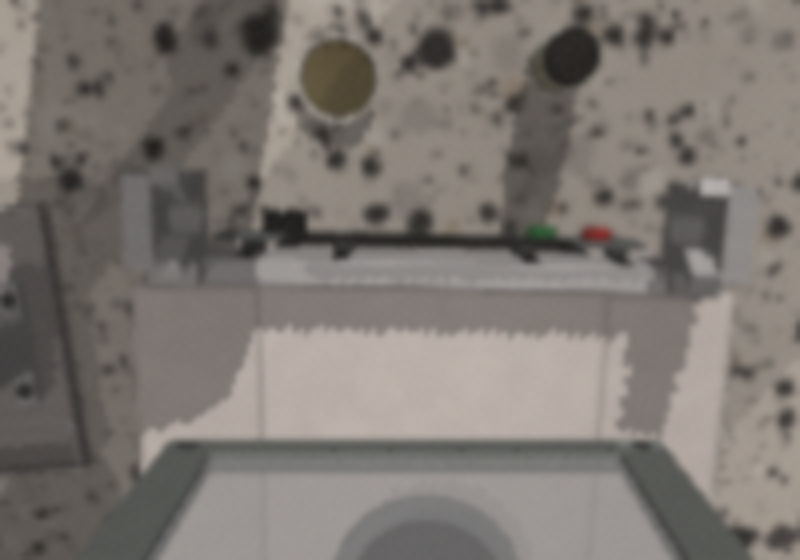

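View pics/mw1z.png

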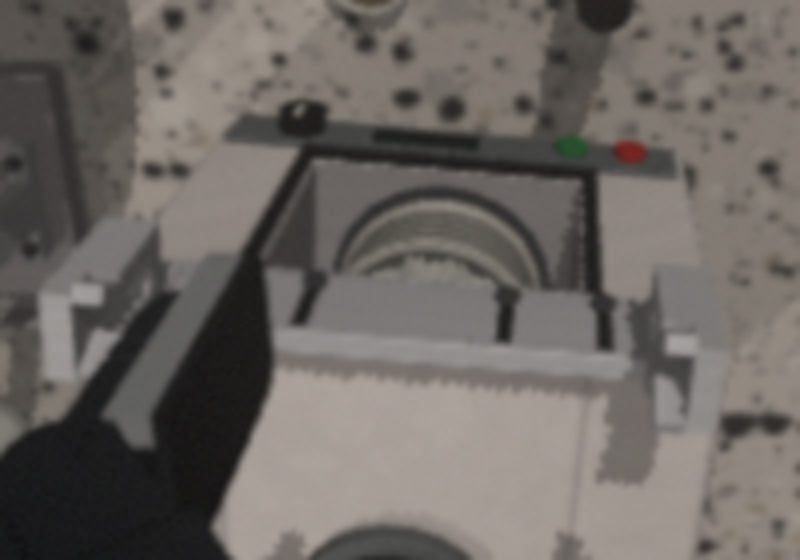

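```bash
python3 - <<'E'
from h import *
import pickle
s3=pickle.load(open('mw3.pkl','rb'))
s1=dict(tool_pos=np.array([.446,.1747,.4797]));a=np.radians(84.67)
Rm=np.array([[np.cos(a),0,-np.sin(a)],[np.sin(a),0,np.cos(a)],[0,-1,0]]); q=R.from_matrix(Rm).as_quat(); s1['ee_rot']=[q[3],*q[:3]]
p3=lambda x,y:(150+(x+.5)/4-.5,70+(y+.5)/4-.5)
p1=lambda x,y:(110+(x+.5)/4-.5,180+(y+.5)/4-.5)
def T(n,a,b):
    x,e=tri([ray('wrist',p3(*a),s3),ray('wrist',p1(*b),s1)]); print(n,x.round(4),np.round(e,4)); return x
def pair(L,r): print('  mid',((L+r)/2).round(4),np.linalg.norm(L-r).round(4),'yaw',np.degrees(np.arctan2(*(r-L)[:2])).round(2))
pair(T('front outer -y',(122,174),(40,292)),T('front outer +y',(757,186),(724,349)))
pair(T('rear outer -y',(125,283),(45,378)),T('rear outer +y',(750,290),(716,430)))
for z in (.20,.206,.212):
  print(z);pair(onz('wrist',p3(122,174),z,s3),onz('wrist',p3(757,186),z,s3));pair(onz('wrist',p3(125,283),z,s3),onz('wrist',p3(750,290),z,s3))
# stand front outer / rear outer
t1=pickle.load(open('sw1.pkl','rb'));t2=pickle.load(open('sw2.pkl','rb'))
q=lambda x,y:(140+(x+.5)/3-.5,80+(y+.5)/3-.5)
def T2(n,a,b):
    x,e=tri([ray('wrist',q(*a),t1),ray('wrist',q(*b),t2)]); print(n,x.round(4),np.round(e,4)); return x
pair(T2('s front',(48,152),(0,310)),T2('s front',(652,152),(687,308)))
pair(T2('s rear',(46,230),(3,395)),T2('s rear',(655,229),(689,391)))
E
```

```text
front outer -y [0.4944 0.033  0.2149] [0.0001 0.0001]
front outer +y [0.5257 0.2048 0.216 ] [0.0003 0.0003]
  mid [0.5101 0.1189 0.2154] 0.1746 yaw 10.31
rear outer -y [0.5238 0.0245 0.2097] [0.0008 0.0008]
rear outer +y [0.5549 0.2021 0.2106] [0.0005 0.0005]
  mid [0.5394 0.1133 0.2102] 0.1803 yaw 9.94
0.2
  mid [0.5109 0.1195 0.2   ] 0.1837 yaw 10.32
  mid [0.5411 0.114  0.2   ] 0.186 yaw 9.92
0.206
  mid [0.5106 0.1194 0.206 ] 0.1802 yaw 10.32
  mid [0.5403 0.1141 0.206 ] 0.1825 yaw 9.92
0.212
  mid [0.5103 0.1193 0.212 ] 0.1768 yaw 10.32
  mid [0.5394 0.1141 0.212 ] 0.179 yaw 9.92
s front [ 0.5319 -0.2759  0.193 ] [0.0002 0.0002]
s front [ 0.5499 -0.0859  0.191 ] [0.0001 0.0001]
  mid [ 0.5409 -0.1809  0.192 ] 0.1909 yaw 5.41
s rear [ 0.5562 -0.2806  0.1946] [0.0003 0.0003]
s rear [ 0.5745 -0.0849  0.1926] [0.0002 0.0002]
  mid [ 0.5653 -0.1827  0.1936] 0.1965 yaw 5.33
```

Call:
play_rows([
  {"x": 0.01, "y": 0, "z": 0.08, "wx": 0, "wy": 0.0022, "wz": 0, "fingers": -0.28},
  {"x": 0.01, "y": 0, "z": 0.1, "wx": 0, "wy": 0.0022, "wz": 0, "fingers": -0.28},
  {"x": 0, "y": 0, "z": 0.05, "wx": 0, "wy": 0, "wz": 0, "fingers": -0.28},
  {"x": 0, "y": 0, "z": 0, "wx": 0, "wy": 0, "wz": 0, "fingers": -0.28},
])

```text
clock: 7.65
tool_pos: [0.5173, 0.1181, 0.5541]
ee_rot: [-0.542, 0.542, 0.455, -0.454]
wrist_force: [0.9, -0.5, -1.5]
finger_gap: 0.031
```

```bash
python3 - <<'E'
from h import *
import pickle
s=stat([.523,.1165,.49])
manip.grab_frame
for n in ('scene','top'):
    f=manip.grab_frame(n); cv2.imwrite(f'pics/m4{n}.png',f[:,:,::-1])
a=cv2.imread('pics/m4scene.png'); cv2.imwrite('pics/m4sz.png',cv2.resize(a[100:300,130:330],None,fx=3,fy=3,interpolation=cv2.INTER_CUBIC))
E
```

```text
t 7.65 pos [0.5173 0.1181 0.5541] jaw deg 79.99 y [ 0.001  0.    -1.   ] F [ 0.9 -0.5 -1.5] M [-0.04 -0.14  0.  ] gap 0.031
units [-0.0026  0.2562 -0.0231]
```

View pics/m4sz.png

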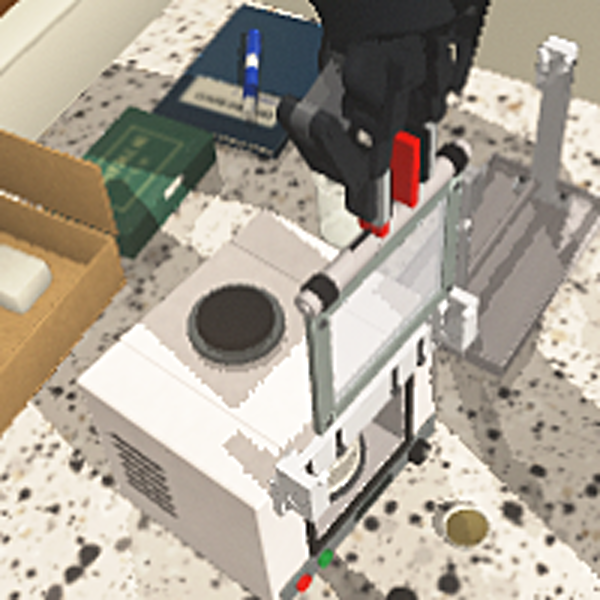

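Call:
play_rows([
  {"x": -0.0026, "y": 0.03, "z": -0.023, "wx": 0, "wy": 0, "wz": 0, "fingers": -0.28},
  {"x": 0, "y": 0.04, "z": 0, "wx": 0, "wy": 0, "wz": 0, "fingers": -0.28},
  {"x": 0, "y": 0, "z": 0, "wx": 0, "wy": 0, "wz": 0, "fingers": -0.28},
  {"x": 0, "y": 0, "z": 0, "wx": 0, "wy": 0, "wz": 0, "fingers": -0.28},
])

```text
clock: 8.08
tool_pos: [0.5261, 0.1161, 0.5342]
ee_rot: [0.543, -0.542, -0.453, 0.455]
wrist_force: [-0.3, 0.8, -2.9]
finger_gap: 0.0317
```

```bash
python3 - <<'E'
from h import *
s=stat([.523,.1165,.49])
f=manip.grab_frame('scene'); a=f[:,:,::-1]; cv2.imwrite('pics/m5sz.png',cv2.resize(a[130:300,170:330],None,fx=4,fy=4,interpolation=cv2.INTER_CUBIC)[:600])
E
```

```text
t 8.08 pos [0.5261 0.1161 0.5342] jaw deg 79.89 y [-0.002 -0.    -1.   ] F [-0.3  0.8 -2.9] M [ 0.06  0.01 -0.02] gap 0.0317
units [-0.0005  0.1766  0.0119]
```

View pics/m5sz.png

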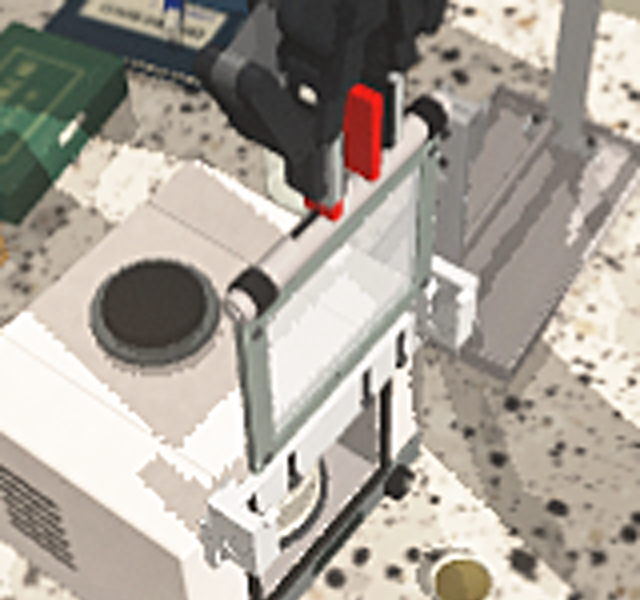

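Call:
play_rows([
  {"x": 0, "y": 0.04, "z": 0.008, "wx": 0, "wy": 0, "wz": 0, "fingers": -0.28},
  {"x": 0, "y": 0.04, "z": 0, "wx": 0, "wy": 0, "wz": 0, "fingers": -0.28},
  {"x": 0, "y": 0.04, "z": 0, "wx": 0, "wy": 0, "wz": 0, "fingers": -0.28},
  {"x": 0, "y": 0, "z": 0, "wx": 0, "wy": 0, "wz": 0, "fingers": -0.28},
  {"x": 0, "y": 0, "z": 0, "wx": 0, "wy": 0, "wz": 0, "fingers": -0.28},
])

```text
clock: 8.55
tool_pos: [0.5234, 0.1166, 0.5048]
ee_rot: [0.542, -0.542, -0.454, 0.454]
wrist_force: [-0.6, -0.9, -2.7]
finger_gap: 0.0314
```

```bash
python3 - <<'E'
from h import *
import pickle
s=stat([.523,.1165,.43]); pickle.dump(s,open('mw6.pkl','wb'))
f=manip.grab_frame('wrist');cv2.imwrite('pics/mw6.png',f[:,:,::-1])
f=manip.grab_frame('scene'); a=f[:,:,::-1]; cv2.imwrite('pics/m6sz.png',cv2.resize(a[130:300,170:330],None,fx=4,fy=4,interpolation=cv2.INTER_CUBIC)[:600])
E
```

```text
t 8.55 pos [0.5234 0.1166 0.5048] jaw deg 79.91 y [-0.001 -0.    -1.   ] F [-0.6 -0.9 -2.7] M [-0.01 -0.01  0.02] gap 0.0314
units [-0.0006  0.2993  0.0013]
```

View pics/m6sz.png

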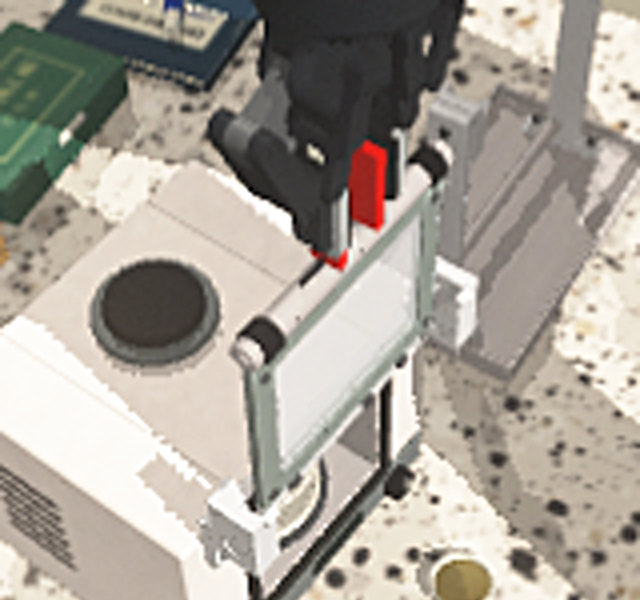

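View pics/mw6.png

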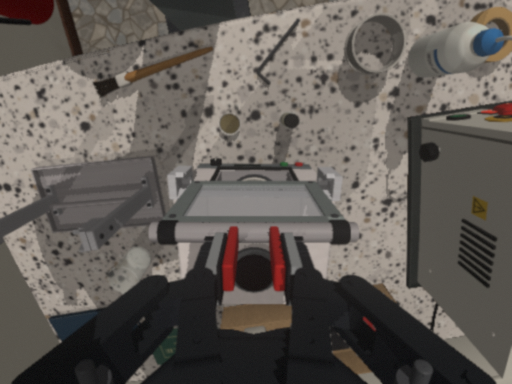

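Call:
play_rows([
  {"x": 0, "y": 0.05, "z": 0, "wx": 0, "wy": 0, "wz": 0, "fingers": -0.28},
  {"x": 0, "y": 0.05, "z": 0, "wx": 0, "wy": 0, "wz": 0, "fingers": -0.28},
  {"x": 0, "y": 0.05, "z": 0, "wx": 0, "wy": 0, "wz": 0, "fingers": -0.28},
  {"x": 0, "y": 0.05, "z": 0, "wx": 0, "wy": 0, "wz": 0, "fingers": -0.28},
  {"x": 0, "y": 0.0, "z": 0, "wx": 0, "wy": 0, "wz": 0, "fingers": -0.28},
])

```text
clock: 9.07
tool_pos: [0.5234, 0.1166, 0.4519]
ee_rot: [0.543, -0.541, -0.453, 0.455]
wrist_force: [0.5, -0.7, -3.9]
finger_gap: 0.0314
```

```bash
python3 - <<'E'
from h import *
import pickle
s=stat([.523,.1165,.4165]); pickle.dump(s,open('mw7.pkl','wb'))
f=manip.grab_frame('wrist');cv2.imwrite('pics/mw7.png',f[:,:,::-1])
E
```

```text
t 9.07 pos [0.5234 0.1166 0.4519] jaw deg 79.91 y [-0.004 -0.001 -1.   ] F [ 0.5 -0.7 -3.9] M [-0.    0.01 -0.04] gap 0.0314
units [-0.0004  0.1417  0.0011]
```

View pics/mw7.png

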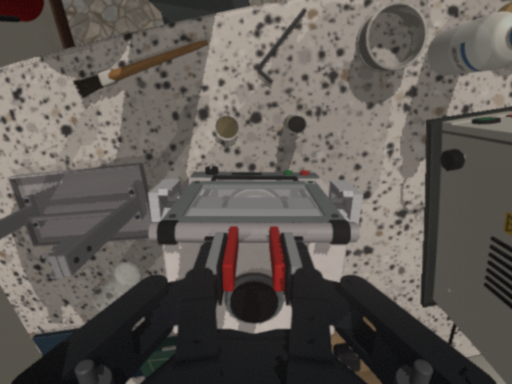

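Call:
play_rows([
  {"x": 0, "y": 0.03, "z": 0, "wx": 0, "wy": 0, "wz": 0, "fingers": -0.28},
  {"x": 0, "y": 0.04, "z": 0, "wx": 0, "wy": 0, "wz": 0, "fingers": -0.28},
  {"x": 0, "y": 0.03, "z": 0, "wx": 0, "wy": 0, "wz": 0, "fingers": -0.28},
  {"x": 0, "y": 0, "z": 0, "wx": 0, "wy": 0, "wz": 0, "fingers": -0.28},
  {"x": 0, "y": 0.0, "z": 0, "wx": 0, "wy": 0, "wz": 0, "fingers": -0.28},
])

```text
clock: 9.53
tool_pos: [0.5235, 0.1166, 0.4302]
ee_rot: [0.542, -0.542, -0.454, 0.454]
wrist_force: [0.1, 1.0, -2.5]
finger_gap: 0.0311
```

```bash
python3 - <<'E'
from h import *
import pickle
s=stat([.523,.1165,.4165]); pickle.dump(s,open('mw8.pkl','wb'))
f=manip.grab_frame('wrist');cv2.imwrite('pics/mw8.png',f[:,:,::-1])
a=cv2.imread('pics/mw8.png'); cv2.imwrite('pics/mw8z.png',cv2.resize(a[160:290,120:390],None,fx=2.9,fy=2.9,interpolation=cv2.INTER_CUBIC))
a=cv2.imread('pics/sw6.png'); cv2.imwrite('pics/sw6z.png',cv2.resize(a[160:290,80:430],None,fx=2.2,fy=2.2,interpolation=cv2.INTER_CUBIC))
a=cv2.imread('pics/mw7.png'); cv2.imwrite('pics/mw7z.png',cv2.resize(a[160:290,120:390],None,fx=2.9,fy=2.9,interpolation=cv2.INTER_CUBIC))
E
```

```text
t 9.53 pos [0.5235 0.1166 0.4302] jaw deg 79.91 y [-0.001 -0.    -1.   ] F [ 0.1  1.  -2.5] M [ 0.   -0.05  0.01] gap 0.0311
units [-0.0007  0.0547  0.0017]
```

View pics/mw8z.png

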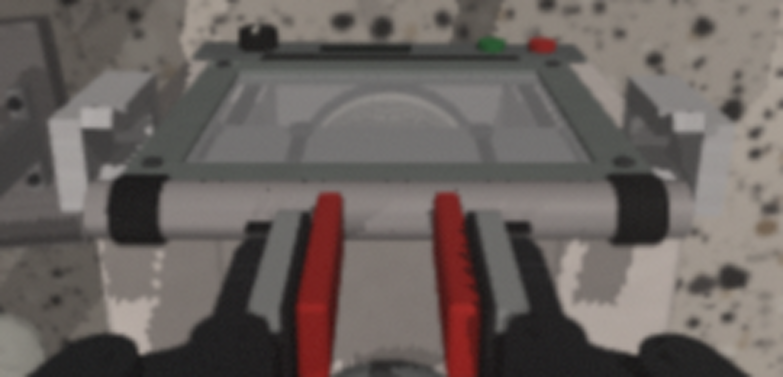

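View pics/mw7z.png

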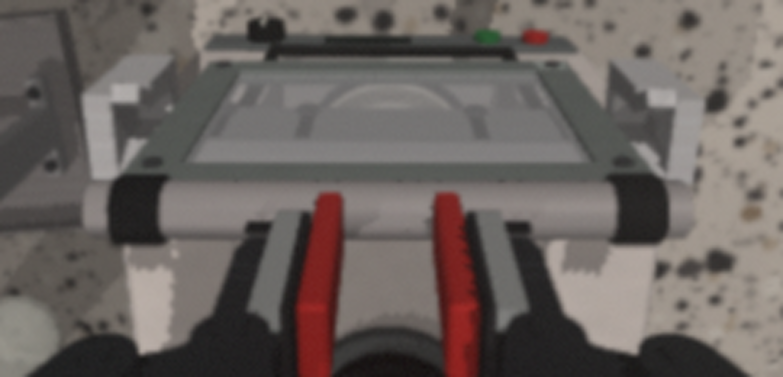

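View pics/sw6z.png

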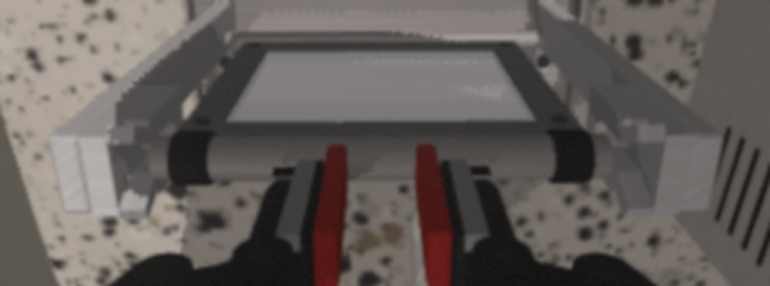

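```bash
python3 - <<'E'
from h import *
import pickle
L=lambda n:pickle.load(open(n+'.pkl','rb'))
s3,s7,s8=L('mw3'),L('mw7'),L('mw8');t1,t2=L('sw1'),L('sw2')
z=lambda x0,y0,f:(lambda x,y:(x0+(x+.5)/f-.5,y0+(y+.5)/f-.5))
p3=z(150,70,4);p8=z(120,160,2.9);q=z(140,80,3);p6=z(80,160,2.2)
s6=dict(tool_pos=np.array([.5524,-.1824,.3753]));a=np.radians(84.66)
Rm=np.array([[np.cos(a),0,-np.sin(a)],[np.sin(a),0,np.cos(a)],[0,-1,0]]);qq=R.from_matrix(Rm).as_quat();s6['ee_rot']=[qq[3],*qq[:3]]
def P(l,r,s):
    res=[]
    for n,o in (('-y',l),('+y',r)):
        x,e=tri([ray('wrist',p,st) for p,st in o]); res.append(x); print(n,x.round(4),np.round(e,4))
    m=(res[0]+res[1])/2; d=Rq(s['ee_rot']).T@(m-s['tool_pos'])
    print(' mid',m.round(4),'w',np.linalg.norm(res[0]-res[1]).round(4),'yaw',np.degrees(np.arctan2(*(res[1]-res[0])[:2])).round(2),'tool mm',(d*1000).round(1))
print('mill front');P([(p3(122,174),s3),(p8(50,122),s8)],[(p3(757,186),s3),(p8(731,121),s8)],s8)
P([(p3(122,174),s3),(p8(83,96),s7),(p8(50,122),s8)],[(p3(757,186),s3),(p8(699,97),s7),(p8(731,121),s8)],s8)
print('stand front');P([(q(48,152),t1),(q(0,310),t2),(p6(52,138),s6)],[(q(652,152),t1),(q(687,308),t2),(p6(718,136),s6)],s6)
print('stand rear');P([(q(46,230),t1),(q(3,395),t2),(p6(70,211),s6)],[(q(655,229),t1),(q(689,391),t2),(p6(707,211),s6)],s6)
E
```

```text
mill front
-y [0.4946 0.0338 0.2171] [0.0001 0.0001]
+y [0.5261 0.2054 0.2137] [0.0003 0.0003]
 mid [0.5104 0.1196 0.2154] w 0.1746 yaw 10.4 tool mm [  0.7 214.8  13.3]
-y [0.4946 0.0337 0.2168] [0.0001 0.0001 0.0002]
+y [0.5261 0.2051 0.2138] [0.0006 0.0005 0.0001]
 mid [0.5104 0.1194 0.2153] w 0.1743 yaw 10.42 tool mm [  0.5 214.9  13.2]
stand front
-y [ 0.5316 -0.2755  0.1944] [0.0004 0.0002 0.0002]
+y [ 0.5494 -0.0864  0.1929] [0.0004 0.0002 0.0004]
 mid [ 0.5405 -0.181   0.1937] w 0.1899 yaw 5.37 tool mm [  0.3 181.6  12. ]
stand rear
-y [ 0.5578 -0.2819  0.1898] [0.0012 0.0007 0.0016]
+y [ 0.575  -0.085   0.1915] [0.0004 0.0007 0.001 ]
 mid [ 0.5664 -0.1834  0.1907] w 0.1976 yaw 5.01 tool mm [  0.3 184.6 -14. ]
```

Call:
play_rows([
  {"x": 0.0015, "y": 0, "z": 0.005, "wx": 0, "wy": 0.0017, "wz": 0, "fingers": -0.024},
  {"x": 0, "y": 0, "z": 0, "wx": 0, "wy": 0, "wz": 0, "fingers": -0.024},
  {"x": 0, "y": 0, "z": 0, "wx": 0, "wy": 0, "wz": 0, "fingers": -0.024},
  {"x": 0, "y": 0, "z": 0, "wx": 0, "wy": 0, "wz": 0, "fingers": -0.024},
])

```text
clock: 9.92
tool_pos: [0.5223, 0.1172, 0.431]
ee_rot: [-0.543, 0.543, 0.453, -0.453]
wrist_force: [-0.2, -0.0, -2.6]
finger_gap: 0.0418
```

```bash
python3 - <<'E'
from h import *
import pickle
s=stat([.523,.1165,.4165]); pickle.dump(s,open('mw9.pkl','wb'))
f=manip.grab_frame('wrist');cv2.imwrite('pics/mw9.png',f[:,:,::-1])
a=cv2.imread('pics/mw9.png'); cv2.imwrite('pics/mw9z.png',cv2.resize(a[160:290,120:390],None,fx=2.9,fy=2.9,interpolation=cv2.INTER_CUBIC))
E
```

```text
t 9.92 pos [0.5223 0.1172 0.431 ] jaw deg 79.6 y [ 0.  0. -1.] F [-0.2 -0.  -2.6] M [-0.04  0.01  0.03] gap 0.0418
units [-0.0023  0.0579 -0.0033]
```

View pics/mw9z.png

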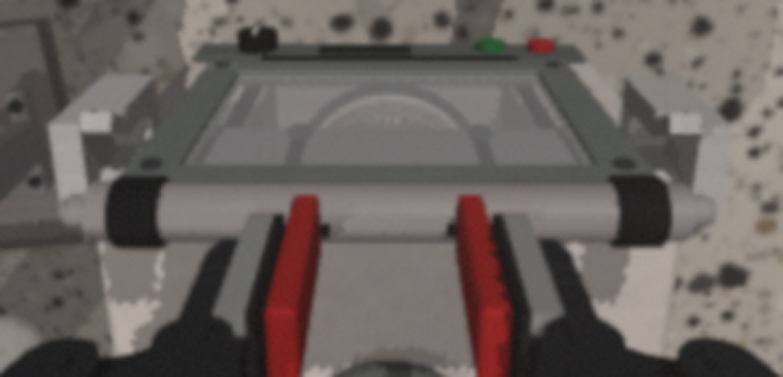

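Call:
play_rows([
  {"x": 0, "y": 0.03, "z": 0, "wx": 0, "wy": 0, "wz": 0, "fingers": -0.024},
  {"x": 0, "y": 0.025, "z": 0, "wx": 0, "wy": 0, "wz": 0, "fingers": -0.024},
  {"x": 0, "y": 0, "z": 0, "wx": 0, "wy": 0, "wz": 0, "fingers": -0.024},
  {"x": 0, "y": 0, "z": 0, "wx": 0, "wy": 0, "wz": 0, "fingers": -0.024},
])

```text
clock: 10.3
tool_pos: [0.5223, 0.1172, 0.4162]
ee_rot: [0.543, -0.543, -0.452, 0.453]
wrist_force: [1.1, -0.6, -2.5]
finger_gap: 0.0418
```

```bash
python3 - <<'E'
from h import *
import pickle
s=stat([.5223,.1172,.4165]); pickle.dump(s,open('mw10.pkl','wb'))
f=manip.grab_frame('wrist');cv2.imwrite('pics/mw10.png',f[:,:,::-1])
a=cv2.imread('pics/mw10.png'); cv2.imwrite('pics/mw10z.png',cv2.resize(a[160:290,120:390],None,fx=2.9,fy=2.9,interpolation=cv2.INTER_CUBIC))
f=manip.grab_frame('scene'); a=f[:,:,::-1]; cv2.imwrite('pics/m10sz.png',cv2.resize(a[150:300,190:310],None,fx=4,fy=4,interpolation=cv2.INTER_CUBIC)[:600])
E
```

```text
t 10.3 pos [0.5223 0.1172 0.4162] jaw deg 79.6 y [-0.001 -0.    -1.   ] F [ 1.1 -0.6 -2.5] M [ 0.03 -0.06  0.01] gap 0.0418
units [ 0.0001 -0.0014 -0.    ]
```

View pics/mw10z.png

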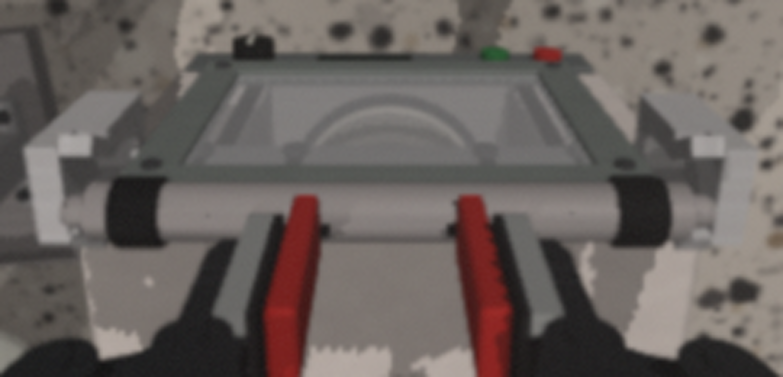

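View pics/m10sz.png

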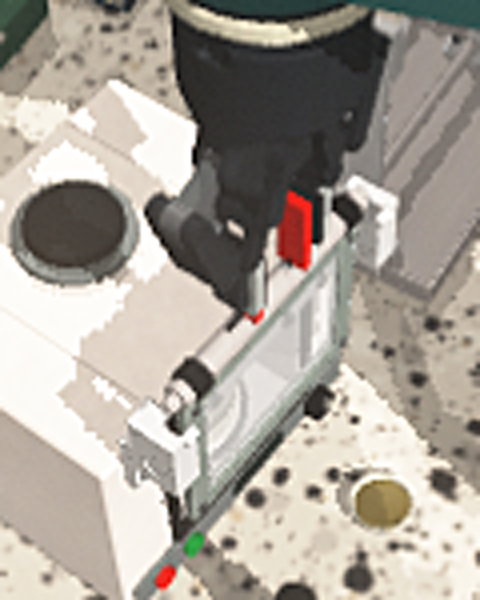

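```bash
python3 - <<'E'
from h import *
import pickle
L=lambda n:pickle.load(open(n+'.pkl','rb'))
s10,s3=L('mw10'),L('mw3'); p=lambda x,y:(120+(x+.5)/2.9-.5,160+(y+.5)/2.9-.5)
p3=lambda x,y:(150+(x+.5)/4-.5,70+(y+.5)/4-.5)
for n,a,b,c,d in (('front',(25,148),(753,148),(122,174),(757,186)),('rear',(37,243),(745,243),(125,283),(750,290))):
  l,_=tri([ray('wrist',p(*a),s10),ray('wrist',p3(*c),s3)]);r,_=tri([ray('wrist',p(*b),s10),ray('wrist',p3(*d),s3)]);m=(l+r)/2
  print(n,m.round(4),l[2],r[2],((Rq(s10['ee_rot']).T@(m-s10['tool_pos']))*1000).round(1),np.degrees(np.arctan2(*(r-l)[:2])))
  for z in (.2148,):
    l=onz('wrist',p(*a),z,s10);r=onz('wrist',p(*b),z,s10);m=(l+r)/2
    print('  onz',((Rq(s10['ee_rot']).T@(m-s10['tool_pos']))*1000).round(1),np.linalg.norm(l-r),np.degrees(np.arctan2(*(r-l)[:2])))
E
```

```text
front [0.5102 0.1191 0.2158] 0.21608629842652208 0.21553322616932588 [-2.000e-01  2.004e+02  1.200e+01] 10.401740492687365
  onz [ -0.6 201.4  11.5] 0.17486004059389293 10.38204169272829
rear [0.5393 0.1136 0.2095] 0.20848941363258613 0.21055936008114592 [ -0.4 206.6 -17.7] 9.92481626683451
  onz [-1.000e-01  2.013e+02 -1.440e+01] 0.17785203722434142 10.3805102701313
```

Call:
play_rows([
  {"x": 0, "y": 0.016, "z": 0, "wx": 0, "wy": 0, "wz": 0, "fingers": -0.024},
  {"x": 0, "y": 0.016, "z": 0, "wx": 0, "wy": 0, "wz": 0, "fingers": -0.024},
  {"x": 0, "y": 0.016, "z": 0, "wx": 0, "wy": 0, "wz": 0, "fingers": -0.024},
  {"x": 0, "y": 0, "z": 0, "wx": 0, "wy": 0, "wz": 0, "fingers": -0.024},
])

```text
clock: 10.73
tool_pos: [0.5222, 0.1172, 0.4038]
ee_rot: [0.543, -0.543, -0.452, 0.453]
wrist_force: [0.1, -0.7, -3.1]
finger_gap: 0.0418
```

Call:
play_rows([
  {"x": 0, "y": 0.012, "z": 0, "wx": 0, "wy": 0, "wz": 0, "fingers": -0.024},
  {"x": 0, "y": 0.012, "z": 0, "wx": 0, "wy": 0, "wz": 0, "fingers": -0.024},
  {"x": 0, "y": 0, "z": 0, "wx": 0, "wy": 0, "wz": 0, "fingers": -0.024},
])

```text
clock: 10.98
tool_pos: [0.5223, 0.1172, 0.3983]
ee_rot: [0.543, -0.543, -0.452, 0.453]
wrist_force: [-0.3, -1.0, -2.5]
finger_gap: 0.0415
```

```bash
python3 - <<'E'
from h import *
s=stat()
E
```

```text
t 10.98 pos [0.5223 0.1172 0.3983] jaw deg 79.6 y [-0.001 -0.    -1.   ] F [-0.3 -1.  -2.5] M [-0.05 -0.    0.  ] gap 0.0415
```

Call:
play_rows([
  {"x": 0, "y": 0.01, "z": 0, "wx": 0, "wy": 0, "wz": 0, "fingers": -0.024},
  {"x": 0, "y": 0.01, "z": 0, "wx": 0, "wy": 0, "wz": 0, "fingers": -0.024},
  {"x": 0, "y": 0, "z": 0, "wx": 0, "wy": 0, "wz": 0, "fingers": -0.024},
])

```text
clock: 11.23
tool_pos: [0.5223, 0.1172, 0.3934]
ee_rot: [0.543, -0.543, -0.452, 0.453]
wrist_force: [-0.5, -0.0, -2.9]
finger_gap: 0.0415
```

Call:
play_rows([
  {"x": 0, "y": 0.01, "z": 0, "wx": 0, "wy": 0, "wz": 0, "fingers": -0.024},
  {"x": 0, "y": 0.01, "z": 0, "wx": 0, "wy": 0, "wz": 0, "fingers": -0.024},
  {"x": 0, "y": 0, "z": 0, "wx": 0, "wy": 0, "wz": 0, "fingers": -0.024},
])

```text
clock: 11.48
tool_pos: [0.5223, 0.1172, 0.3883]
ee_rot: [0.543, -0.543, -0.452, 0.453]
wrist_force: [0.1, 0.5, -2.6]
finger_gap: 0.0418
```

```bash
python3 - <<'E'
from h import *
s=stat()
f=manip.grab_frame('wrist');cv2.imwrite('pics/mw11.png',f[:,:,::-1])
a=cv2.imread('pics/mw11.png'); cv2.imwrite('pics/mw11z.png',cv2.resize(a[160:290,120:390],None,fx=2.9,fy=2.9,interpolation=cv2.INTER_CUBIC))
E
```

```text
t 11.48 pos [0.5223 0.1172 0.3883] jaw deg 79.6 y [-0.001 -0.    -1.   ] F [ 0.1  0.5 -2.6] M [-0.02  0.02 -0.01] gap 0.0418
```

View pics/mw11z.png

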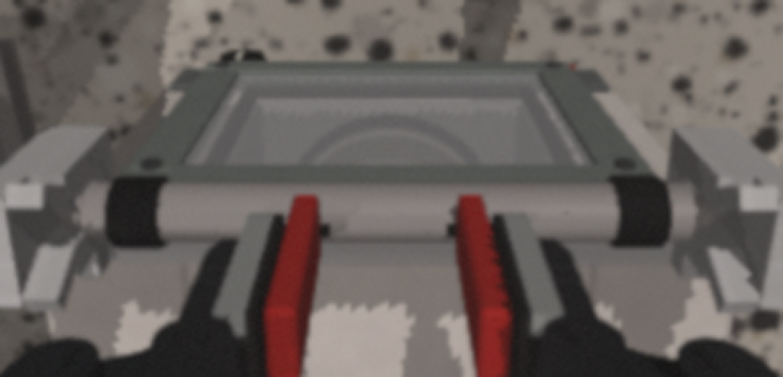

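Call:
play_rows([
  {"x": 0, "y": 0.008, "z": 0, "wx": 0, "wy": 0, "wz": 0, "fingers": -0.024},
  {"x": 0, "y": 0.008, "z": 0, "wx": 0, "wy": 0, "wz": 0, "fingers": -0.024},
  {"x": 0, "y": 0, "z": 0, "wx": 0, "wy": 0, "wz": 0, "fingers": -0.024},
])

```text
clock: 11.78
tool_pos: [0.5223, 0.1172, 0.3845]
ee_rot: [0.543, -0.543, -0.452, 0.453]
wrist_force: [-0.7, -0.7, -1.9]
finger_gap: 0.0418
```

Call:
play_rows([
  {"x": 0, "y": 0.006, "z": 0, "wx": 0, "wy": 0, "wz": 0, "fingers": -0.024},
  {"x": 0, "y": 0.006, "z": 0, "wx": 0, "wy": 0, "wz": 0, "fingers": -0.024},
  {"x": 0, "y": 0, "z": 0, "wx": 0, "wy": 0, "wz": 0, "fingers": -0.024},
])

```text
clock: 12.03
tool_pos: [0.5223, 0.1172, 0.3816]
ee_rot: [0.543, -0.543, -0.453, 0.453]
wrist_force: [-0.4, 0.8, -1.6]
finger_gap: 0.0416
```

Call:
play_rows([
  {"x": 0, "y": 0.004, "z": 0, "wx": 0, "wy": 0, "wz": 0, "fingers": -0.024},
  {"x": 0, "y": 0.004, "z": 0, "wx": 0, "wy": 0, "wz": 0, "fingers": -0.024},
  {"x": 0, "y": 0, "z": 0, "wx": 0, "wy": 0, "wz": 0, "fingers": -0.024},
])

```text
clock: 12.28
tool_pos: [0.5223, 0.1172, 0.3797]
ee_rot: [0.543, -0.543, -0.453, 0.453]
wrist_force: [-0.2, -0.6, -2.7]
finger_gap: 0.0415
```

Close to the predicted seat (about 0.375–0.378); now 0.5–0.75 mm steps.

Call:
play_rows([
  {"x": 0, "y": 0.003, "z": 0, "wx": 0, "wy": 0, "wz": 0, "fingers": -0.024},
  {"x": 0, "y": 0.003, "z": 0, "wx": 0, "wy": 0, "wz": 0, "fingers": -0.024},
  {"x": 0, "y": 0, "z": 0, "wx": 0, "wy": 0, "wz": 0, "fingers": -0.024},
])

```text
clock: 12.53
tool_pos: [0.5223, 0.1172, 0.3791]
ee_rot: [-0.543, 0.543, 0.453, -0.452]
wrist_force: [-1.3, 0.3, 3.1]
finger_gap: 0.0417
```

Call:
play_rows([
  {"x": 0, "y": 0.003, "z": 0, "wx": 0, "wy": 0, "wz": 0, "fingers": -0.024},
  {"x": 0, "y": 0.0, "z": 0, "wx": 0, "wy": 0, "wz": 0, "fingers": -0.024},
])

```text
clock: 12.7
tool_pos: [0.5223, 0.1172, 0.3789]
ee_rot: [-0.543, 0.544, 0.453, -0.452]
wrist_force: [-2.3, 0.8, 9.2]
finger_gap: 0.0415
```

Call:
play_rows([
  {"x": 0, "y": 0.003, "z": 0, "wx": 0, "wy": 0, "wz": 0, "fingers": -0.024},
  {"x": 0, "y": 0.0, "z": 0, "wx": 0, "wy": 0, "wz": 0, "fingers": -0.024},
])

```text
clock: 12.87
tool_pos: [0.5223, 0.1172, 0.3787]
ee_rot: [-0.543, 0.544, 0.453, -0.452]
wrist_force: [-3.8, -1.5, 12.6]
finger_gap: 0.0418
```

```bash
python3 - <<'E'
from h import *
import pickle
s=stat(); pickle.dump(s,open('mw12.pkl','wb'))
f=manip.grab_frame('wrist');cv2.imwrite('pics/mw12.png',f[:,:,::-1])
a=cv2.imread('pics/mw12.png');b=cv2.imread('pics/sw5.png')
v=np.vstack([cv2.resize(i[180:300,60:450],None,fx=2.05,fy=2.05,interpolation=cv2.INTER_CUBIC) for i in (a,b)]); cv2.imwrite('pics/cmp.png',v)
E
```

```text
t 12.87 pos [0.5223 0.1172 0.3787] jaw deg 79.6 y [ 0.002  0.    -1.   ] F [-3.8 -1.5 12.6] M [-0.19  0.69 -0.04] gap 0.0418
```

View pics/cmp.png

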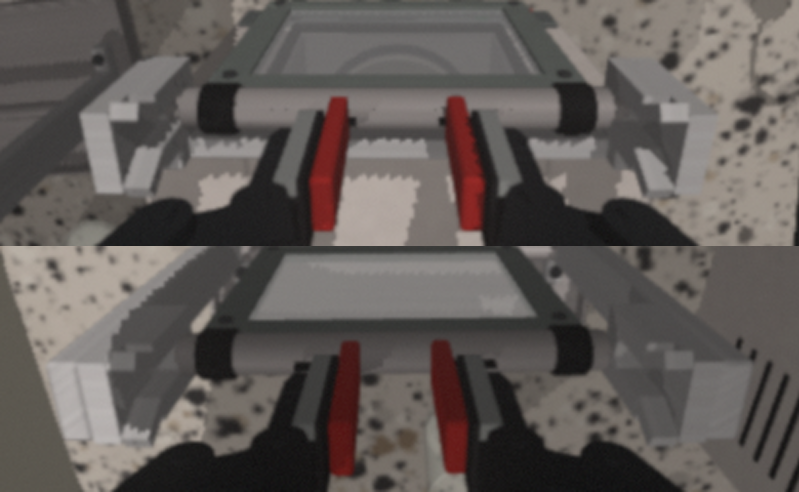

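Call:
play_rows([
  {"x": 0, "y": -0.002, "z": 0.002, "wx": 0, "wy": 0, "wz": 0, "fingers": -0.024},
  {"x": 0, "y": 0, "z": 0, "wx": 0, "wy": 0, "wz": 0, "fingers": -0.024},
  {"x": 0, "y": 0, "z": 0, "wx": 0, "wy": 0, "wz": 0, "fingers": -0.024},
])

```text
clock: 13.17
tool_pos: [0.5219, 0.1172, 0.3788]
ee_rot: [-0.543, 0.544, 0.453, -0.452]
wrist_force: [0.1, -0.3, 9.1]
finger_gap: 0.0416
```

```bash
python3 - <<'E'
from h import *
s=stat()
E
```

```text
t 13.17 pos [0.5219 0.1172 0.3788] jaw deg 79.6 y [ 0.002  0.    -1.   ] F [ 0.1 -0.3  9.1] M [-0.24 -0.01 -0.01] gap 0.0416
```

Call:
play_rows([
  {"x": 0, "y": 0, "z": 0, "wx": 0, "wy": 0, "wz": 0, "fingers": 0.03},
  {"x": 0, "y": 0, "z": 0, "wx": 0, "wy": 0, "wz": 0, "fingers": 0.03},
])

```text
clock: 13.33
tool_pos: [0.5219, 0.1173, 0.3786]
ee_rot: [-0.543, 0.544, 0.453, -0.452]
wrist_force: [-0.8, 0.2, 7.6]
finger_gap: 0.0441
```

```bash
python3 - <<'E'
from h import *
s=stat()
E
```

```text
t 13.33 pos [0.5219 0.1173 0.3786] jaw deg 79.6 y [ 0.002  0.    -1.   ] F [-0.8  0.2  7.6] M [-0.06  0.06 -0.09] gap 0.0441
```

Call:
play_rows([
  {"x": 0, "y": 0.001, "z": 0, "wx": 0, "wy": 0, "wz": 0, "fingers": 0.08},
  {"x": 0, "y": 0.001, "z": 0, "wx": 0, "wy": 0, "wz": 0, "fingers": 0.12},
  {"x": 0, "y": 0, "z": 0, "wx": 0, "wy": 0, "wz": 0, "fingers": 0.12},
])

```text
clock: 13.58
tool_pos: [0.5219, 0.1173, 0.3781]
ee_rot: [-0.543, 0.544, 0.453, -0.452]
wrist_force: [-0.4, 1.4, 7.2]
finger_gap: 0.0481
```

```bash
python3 - <<'E'
from h import *
s=stat()
E
```

```text
t 13.58 pos [0.5219 0.1173 0.3781] jaw deg 79.6 y [ 0.002  0.    -1.   ] F [-0.4  1.4  7.2] M [ 0.03  0.06 -0.01] gap 0.0481
```

Call:
play_rows([
  {"x": 0, "y": 0.001, "z": 0, "wx": 0, "wy": 0, "wz": 0, "fingers": 0.2},
  {"x": 0, "y": 0.001, "z": 0, "wx": 0, "wy": 0, "wz": 0, "fingers": 0.26},
  {"x": 0, "y": 0, "z": 0, "wx": 0, "wy": 0, "wz": 0, "fingers": 0.26},
])

```text
clock: 13.83
tool_pos: [0.5219, 0.1173, 0.3772]
ee_rot: [-0.543, 0.543, 0.453, -0.452]
wrist_force: [-0.5, 1.4, 6.4]
finger_gap: 0.0537
```

```bash
python3 - <<'E'
from h import *
s=stat()
f=manip.grab_frame('wrist');cv2.imwrite('pics/mw13.png',f[:,:,::-1])
a=cv2.imread('pics/mw13.png');cv2.imwrite('pics/mw13z.png',cv2.resize(a[170:320,60:450],None,fx=2.05,fy=2.05,interpolation=cv2.INTER_CUBIC))
E
```

```text
t 13.83 pos [0.5219 0.1173 0.3772] jaw deg 79.61 y [ 0.001  0.    -1.   ] F [-0.5  1.4  6.4] M [ 0.13 -0.13 -0.02] gap 0.0537
```

View pics/mw13z.png

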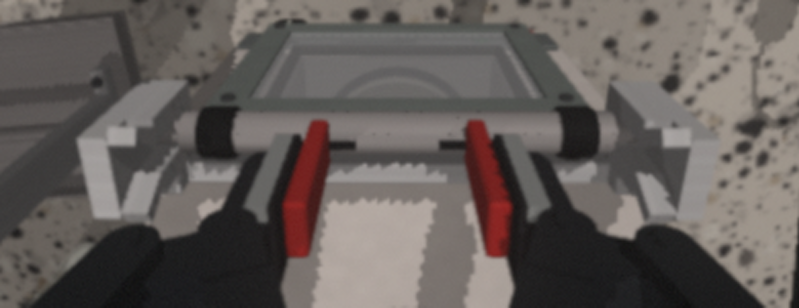

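Call:
play_rows([
  {"x": 0, "y": 0, "z": 0, "wx": 0, "wy": 0, "wz": 0, "fingers": 0.4},
  {"x": 0, "y": 0, "z": 0, "wx": 0, "wy": 0, "wz": 0, "fingers": 0.55},
  {"x": 0, "y": 0, "z": 0, "wx": 0, "wy": 0, "wz": 0, "fingers": 1},
  {"x": 0, "y": 0, "z": 0, "wx": 0, "wy": 0, "wz": 0, "fingers": 1},
  {"x": 0, "y": 0, "z": 0, "wx": 0, "wy": 0, "wz": 0, "fingers": 1},
])

```text
clock: 14.3
tool_pos: [0.5218, 0.1173, 0.3764]
ee_rot: [0.543, -0.543, -0.453, 0.453]
wrist_force: [0.2, 0.7, -0.3]
finger_gap: 0.0856
```

```bash
python3 - <<'E'
from h import *
s=stat()
f=manip.grab_frame('wrist');cv2.imwrite('pics/mw14.png',f[:,:,::-1])
a=cv2.imread('pics/mw14.png');b=cv2.imread('pics/sw4.png')
v=np.vstack([cv2.resize(i[170:310,60:450],None,fx=2.05,fy=2.05,interpolation=cv2.INTER_CUBIC) for i in (a,b)]); cv2.imwrite('pics/cmp2.png',v)
E
```

```text
t 14.3 pos [0.5218 0.1173 0.3764] jaw deg 79.6 y [-0. -0. -1.] F [ 0.2  0.7 -0.3] M [ 0.01 -0.05  0.02] gap 0.0856
```

View pics/cmp2.png

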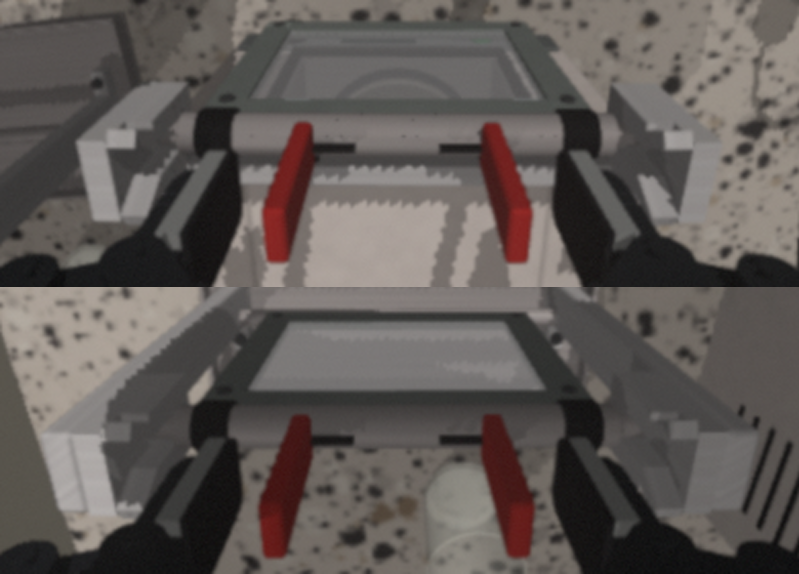

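Call:
play_rows([
  {"x": 0, "y": -0.03, "z": 0, "wx": 0, "wy": 0, "wz": 0, "fingers": 1},
  {"x": 0, "y": -0.06, "z": 0, "wx": 0, "wy": 0, "wz": 0, "fingers": 1},
  {"x": 0, "y": -0.1, "z": 0, "wx": 0, "wy": 0, "wz": 0, "fingers": 1},
  {"x": 0, "y": -0.1, "z": 0, "wx": 0, "wy": 0, "wz": 0, "fingers": 1},
  {"x": 0, "y": -0.1, "z": 0, "wx": 0, "wy": 0, "wz": 0, "fingers": 1},
])

```text
clock: 14.77
tool_pos: [0.5215, 0.1172, 0.4767]
ee_rot: [-0.543, 0.543, 0.453, -0.452]
wrist_force: [0.1, -0.2, -0.1]
finger_gap: 0.0856
```

Call:
play_rows([
  {"x": 0, "y": -0.05, "z": -0.12, "wx": 0, "wy": 0, "wz": 0, "fingers": 1},
  {"x": 0, "y": 0, "z": -0.12, "wx": 0, "wy": 0, "wz": 0, "fingers": 1},
  {"x": 0, "y": 0, "z": -0.1, "wx": 0, "wy": 0, "wz": 0, "fingers": 1},
  {"x": 0, "y": 0, "z": 0, "wx": 0, "wy": 0, "wz": 0, "fingers": 1},
])

```text
clock: 15.1
tool_pos: [0.6083, 0.1012, 0.4868]
ee_rot: [-0.543, 0.544, 0.452, -0.452]
wrist_force: [0.1, -0.1, -0.8]
finger_gap: 0.0854
```

```bash
python3 - <<'E'
from h import *
s=stat()
f=manip.grab_frame('wrist');cv2.imwrite('pics/mw15.png',f[:,:,::-1])
a=cv2.imread('pics/mw15.png');cv2.imwrite('pics/mw15z.png',cv2.resize(a[60:240,130:370],None,fx=3.3,fy=3.3,interpolation=cv2.INTER_CUBIC))
f=manip.grab_frame('scene'); a=f[:,:,::-1]; cv2.imwrite('pics/m15s.png',cv2.resize(a[150:300,180:330],None,fx=4,fy=4,interpolation=cv2.INTER_CUBIC)[:600])
f=manip.grab_frame('top');cv2.imwrite('pics/m15t.png',f[:,:,::-1])
E
```

```text
t 15.1 pos [0.6083 0.1012 0.4868] jaw deg 79.55 y [ 0. -0. -1.] F [ 0.1 -0.1 -0.8] M [ 0.03  0.07 -0.01] gap 0.0854
```

View pics/mw15z.png

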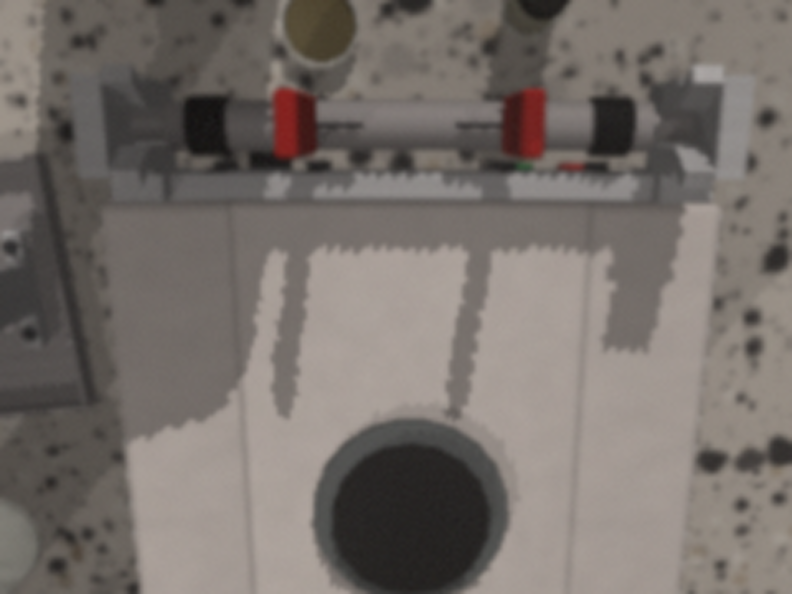

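View pics/m15s.png

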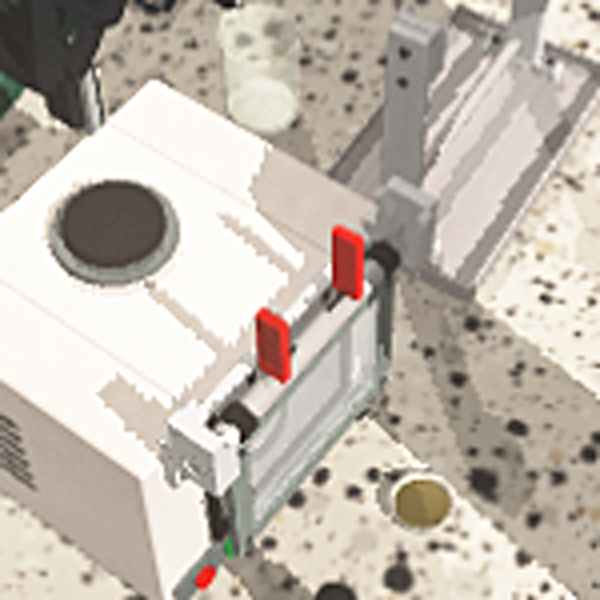

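View pics/m15t.png

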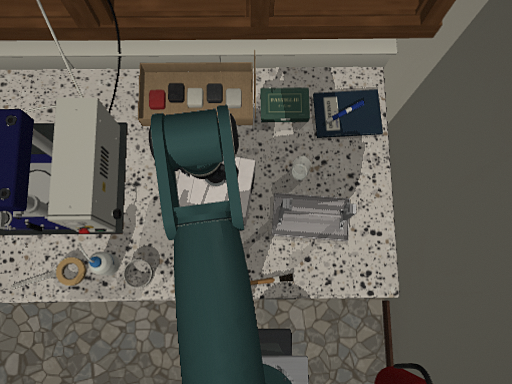

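Call:
play_rows([
  {"x": 0, "y": -0.05, "z": 0, "wx": 0, "wy": 0, "wz": 0, "fingers": 1},
  {"x": 0, "y": 0, "z": 0, "wx": 0, "wy": 0, "wz": 0, "fingers": 1},
  {"x": 0, "y": 0, "z": 0, "wx": 0, "wy": 0, "wz": 0, "fingers": 1},
  {"x": 0, "y": 0, "z": 0, "wx": 0, "wy": 0, "wz": 0, "fingers": 1},
  {"x": 0, "y": 0, "z": 0, "wx": 0, "wy": 0, "wz": 0, "fingers": 1},
])

```text
clock: 15.67
tool_pos: [0.6051, 0.1021, 0.4991]
ee_rot: [-0.543, 0.543, 0.453, -0.453]
wrist_force: [0.0, -0.2, 0.9]
finger_gap: 0.0854
```

```bash
python3 - <<'E'
from h import *
s=stat()
f=manip.grab_frame('scene')[:,:,::-1]; cv2.imwrite('pics/m16s.png',f)
w=manip.grab_frame('wrist')[:,:,::-1]; cv2.imwrite('pics/mw16.png',w)
def reds(a,n,box):
    m=((a[:,:,2].astype(int)>90)&(a[:,:,1]<70)&(a[:,:,0]<70)).astype('uint8')
    k,l,S,c=cv2.connectedComponentsWithStats(m)
    for i in range(1,k):
        if S[i,4]>25 and box[0]<c[i][0]<box[1] and box[2]<c[i][1]<box[3]: print(n,S[i],c[i].round(1))
reds(f,'scene',(220,300,190,260)); reds(w,'wrist',(130,370,60,240))
# expected lever top centres in hung plumb pose
a=np.radians(79.6); hy=np.array([np.cos(a),np.sin(a),0]); c=np.array([.5218,.1173,.186])
for sgn in (1,-1):
    for h in (.052,.029,.006): print(sgn,h,proj('scene',c+sgn*hy*.029+[0,0,h]).round(1),proj('wrist',c+sgn*hy*.029+[0,0,h],s).round(1))
E
```

```text
t 15.67 pos [0.6051 0.1021 0.4991] jaw deg 79.61 y [ 0.  0. -1.] F [ 0.  -0.2  0.9] M [-0.02 -0.03 -0.  ] gap 0.0854
scene [263 207   8  18 119] [266.4 215.3]
scene [244 228   9  18 115] [247.8 235.9]
wrist [286  91   7  21 128] [288.7 101.1]
wrist [214  92   9  20 135] [218.1 101.1]
1 0.052 [249.  230.2] [289.9  99.6]
1 0.029 [249.3 237.3] [286.6  99.7]
1 0.006 [249.5 244.1] [283.9  99.8]
-1 0.052 [268.  209.2] [218.9  99.5]
-1 0.029 [267.8 216.6] [222.1  99.7]
-1 0.006 [267.6 223.7] [224.7  99.8]
```

```bash
python3 -c "
from rig import manip
print(manip.job_done(), manip.read_state()['clock'])"
```

```text
the job is handed in; nothing more can be done
the job is handed in; nothing more can be done
```

The guard door now hangs on the mill with both pins sprung home, and I handed the job in at about 15.8 s of the 46 s allowed. No verdict was reported.

**What I did**
- I located the levers and both pairs of lugs from pairs of camera views.
- I pinched the levers to about 31 mm, lifted the door clear of the stand and carried it over the mill.
- There I let the pins out to about 6 mm (42 mm over the levers) and aligned the door to the lugs, turning it about 10.4°.
- I then lowered it in small steps until the wrist force showed the groove floors, about 12–15 N at most on the lugs. That was about 9 mm above nominal, as the views had suggested.
- A 0.5 mm move back towards the robot took the sideways force to zero without the door moving, so it was seated centrally. I then opened the fingers in stages and withdrew straight up.

**Last checks**
- **Pins:** the levers stand about 64 mm apart and symmetric. They followed the pads past the point where jammed pins would have stopped.
- **Door:** the lever positions in two views match the expected plumb pose within 1–2 pixels, and the wrist force is about zero with the gripper clear.
- **Other things:** the cup and beaker look to be in place in the last pictures. The vial was cut off in the last close-ups, so I did not check it again at the end. Nothing was touched on the way.
- **Disagreement:** the lug edges measured 2–3 mm apart in depth between features. I settled this by using the same feature on the stand as the reference.

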